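# Pack out the cream jars in interlocking totes and send the carriage on

### The arm

A 7-joint arm with a two-finger parallel gripper is mounted at the origin on the work surface. World frame = base frame: x ahead of the robot, y to its left, z up, the work surface at z = 0. Lengths are in m, angles in rad, forces in N, time in s.
With the tool pointing down it reaches from about 0.4 to 0.875 m from the base axis. Payload 19.3 kg.
Tool frame: the origin (TCP) lies midway between the tips of the shut fingers; the grasp point (between the pads) lies 19 mm behind it; z points along the fingers, y is the line along which they close (so a half turn about z gives the same grasp; the last joint's range is limited). The gripper opens to 85 mm and grips with 20 to 120 N. Pads are 22 mm wide; open, the fingers measure 114 mm over their backs; the gripper's body (76 mm by 85 mm) begins 54 mm behind the grasp point. The pads swing forward as they close: fully open they stand 13 mm farther back than shut.
Start: joints at [1.154, 0.521, -0.036, 1.599, 0.021, 1.021, -0.113], TCP at [0.212, -0.588, 0.231] pointing down, gripper open.
Joint ranges: [-2.91, 2.91], [-0.3, 2.13], [-1.5, 1.42], [0.17, 2.43], [-1.26, 4.41], [0.16, 1.93], [-2.52, 2.52]. Speed limits (rad/s): [1.89, 1.89, 2.39, 2.39, 3.01, 3.01, 3.01].

### API

Orientations are given as [roll, pitch, yaw] about the fixed x, y, z axes, in that order (R = Rz(yaw) Ry(pitch) Rx(roll)).
In Python, from workcell import bot gives the robot as it stands.
- The arm moves only by the tool move_arm, never from a script. Its argument "moves" is a list that holds one entry, the list of rows, each a list of 7 numbers: the opening, from 0 (shut) to 1 (fully open), then the shift along the tool's x, y, z in units of 1000 mm (1.0 is 1000 mm), then the turn, a rotation vector about the tool's x, y, z in units of 2 pi rad (1.0 is 2 pi rad). A call has 1 to 5 rows; each row is the pose to reach, as a shift and turn from the pose commanded when the call began, along the tool's axes at that moment, turning the shorter way round; what a row does not reach only later rows make up. A row lasts 1/10 s, in which the tool goes at most 50 mm and 8.59 degrees, less where a joint would pass 70% of its speed; a pose out of reach is approached as far as the arm can. A call with a number of a shift or a turn outside -1 to 1 is refused whole. A call with a gripper value outside its range is refused whole. The fingers move at their own pace and stop on an object; "force" is the grip in N (left out, the last holds). Time passes only in rows, so rows that repeat a pose let the fingers close. It gives the time, the measured TCP pose, the force, the opening and the grip force at its end, in the units of the state.
- bot.observe(): the state, without advancing time (a new reading comes with each control period).
- bot.grab_frame(name): name is "scene" or "top"; returns the picture (400x640x3 uint8, red, green, blue); there is no depth.
- bot.camera_params(name): a dict with "vertical_fov" (degrees; the focal length in pixels is half the picture's height over the tangent of half this angle, whatever the lens; pixels are square), "cx", "cy" (the principal point, pixels), "D" ([k1, k2, p1, p2, k3] as OpenCV has them; the pictures are not rectified), "R" (3x3) and "t" (3): a world point X has camera coordinates R X + t. Camera axes: x right, y down, z forward; pixel columns grow to the right and rows downward; lengths in m; the calibration is good to about 2 mm. A picture is of the moment at which its call begins. camera_params takes no time and is no camera call.
- bot.job_done(): hands the job in; it is judged then, once.
The state is a dict: "clock": time; "qpos": joint angles; "qd": joint speeds; "joint_efforts": joint torques, N m; "position": TCP position; "tool_rot": TCP orientation; "force": force on the tool from outside, world axes, zero at the start; "moment": the same for the moment, N m; "grip_width": finger opening in m; "finger_force": force on a finger pad.
Only numpy, scipy, OpenCV 4.12 (cv2) and the standard library are available. Lean on these libraries where they do the work, as an engineer would, in place of code of your own. Each camera call takes 0.05 s, during which the arm holds its last target. There are 200 camera calls.

### The job

Pack every jar that is on the bench, standing upright, into the totes (a compartment has comfortable room for one) and build all three totes into one stack on the carriage, on the base tote that is already there, each tote turned end for end to the one below so that they interlock and stand level instead of nesting down onto the jars. Do all this with the carriage at the loading station; then slide the carriage with the whole stack to the next station so that it clicks into its detent, not past it. Leave the scale, the amber bottles and the carton where they are.

Things in the scene. Friction and masses are not known exactly. Their poses are not given: they have to be found in the camera images.
- tote1_center (a point): base tote, in the carriage's frame at the start. All three totes are alike: grey, open, sloping 3 mm walls, base 176 x 124 mm, rim 198 x 148 mm, height 87 mm, floor 5 mm thick, about 0.28 kg. Point: its centre, 43.5 mm above the underside; x along its length to the front end (with the label shelf), z up
- tote2_center (a point): loose tote like tote1, same point and axes. To lift a tote pinch its low centre wall: 12 mm thick, top 50 mm above the underside, running across the middle along y (116 mm long). It parts the tote into two compartments with centres at x = +37 and -37 mm, each 61 mm long at the floor and 118 mm wide
- tote3_center (a point): loose tote like tote1, same point and axes. Set on another tote turned end for end, a tote rests on the pillar tops inside the lower one's rim, level, 77 mm above it, with about 4 mm of play each way. The same way round it slips over the pillars and nests down onto the centre wall (50 mm above it) or onto the jars
- tote2_front (a point): middle of the label shelf on tote2's front rim (14 x 70 mm, paper card on top), at x = +105 mm, 87 mm above the underside. Every tote has, inside its front end, two narrow pillars near the corners; inside its back end one broad pillar in the middle; pillar tops 77 mm above the underside; the floor is notched to match
- tote3_front (a point): middle of the label shelf on tote3's front rim, as for tote2
- jar1_center (a point): squat white lidded cream jar, a plain upright cylinder 52 mm in diameter and 60 mm high, 0.12 kg nominal; point at its centre, 30 mm up; z is its axis. Two to four of the jars are there
- jar2_center (a point): squat white lidded cream jar, a plain upright cylinder 52 mm in diameter and 60 mm high, 0.12 kg nominal; point at its centre, 30 mm up; z is its axis. Two to four of the jars are there
- jar3_center (a point): squat white lidded cream jar, a plain upright cylinder 52 mm in diameter and 60 mm high, 0.12 kg nominal; point at its centre, 30 mm up; z is its axis. Two to four of the jars are there
- jar4_center (a point): squat white lidded cream jar, a plain upright cylinder 52 mm in diameter and 60 mm high, 0.12 kg nominal; point at its centre, 30 mm up; z is its axis. Two to four of the jars are there
- carriage (a joint): carriage along the track, m: 0 = loading station (start), 0.16 = next station, end stop 0.195. A spring ball clicks into a detent at each (about 8 N to leave, 2 N drag between); a small plate with a dark line marks each station on the robot's side. Deck 44 mm above the table, with a 10 mm high frame round the base tote
- handle_center (a point): upright black handle of the carriage, 24 mm across the track, 26 mm along it, 70 mm high, standing 135 mm from the middle of the carriage on the robot's side; the point is its middle at 20 mm below its top. Its y axis is the direction of travel to the next station
- slide: aluminium slide with two rods, 140 x 420 mm, fixed to the table; origin under the middle of the track; y runs along the track from the loading station (y = -80 mm) to the next station (y = +80 mm)
- scale: bench scale 85 x 140 x 26 mm, to be left alone; origin under its middle
- amber1: amber bottle 110 mm high, to be left alone; origin under its middle
- amber2: amber bottle 110 mm high, to be left alone; origin under its middle
- carton: white carton 60 x 100 x 140 mm, to be left alone; origin under its middle
Things that resemble listed ones, but are neither listed nor needed, are in the scene too. Leave any pink or purple look-alike of the part that bears jar2_center alone. What is shaped like the part that bears jar3_center but pink is not meant.

How it is judged:
By the outcome, as a careful person would: the job done as asked, in the order asked, and still so for the second after the job is handed in, with the robot touching nothing.
Of jar1, jar2, jar3, jar4 only 2 to 4 are there at a start; the rules pass over those that are not, and their reading is None.
At some moment in a run one of jar1, jar2, jar3, jar4 may be knocked a few centimetres aside while the robot is not near it.
Once in a run the grip may slacken for a moment while it holds something.
It also fails if it takes over 210 s, if anything falls off the work surface, if the arm or the gripper's body presses on something with over 40 N, if the wrist force passes 120 N, or if a joint passes its speed limit or range.

## Working session

There is one attempt and no reset: what is moved stays moved. The work goes in short steps, Python scripts to look and compute and a tool call to move; the robot and the scene stay as the last step left them, time stands still between calls to the robot, and variables do not carry over. Pictures are saved under pics/ and viewed, at most 14 in all, crops included, and the job is handed in when it is done.

Besides the shell and the picture viewer there is one more tool, called after "Call:" in YAML: its name, and indented under it one key for each argument. move_arm: Moves the arm, as the interface text tells. Shifts and turns lie within -1 to 1; 1 stands for 1000 mm of shift or 2 pi rad of turn. Its arguments: {"type":"object","properties":{"moves":{"type":"array"},"force":{"type":"number"}},"required":["moves"]}

```bash
mkdir -p pics; ls
python3 - <<'E'
from workcell import bot
import cv2,numpy as np
print(bot.observe())
for n in("scene","top"):
    im=bot.grab_frame(n);cv2.imwrite(f"pics/{n}0.png",im[:,:,::-1]);print(n,bot.camera_params(n))
E
```

```text
pics
{'clock': 0.0, 'qpos': array([ 1.15381636,  0.52200073, -0.03636671,  1.60003902,  0.02117354,
        1.02107255, -0.11281203]), 'qd': array([-0.00131051,  0.00078378, -0.0015655 , -0.00010262,  0.00073882,
        0.00224805, -0.00086643]), 'joint_efforts': array([-1.43441866e-06, -9.27120066e+01,  1.98001854e+00, -3.69936347e+01,
        1.78049400e-02,  8.12349172e-03, -3.97725569e-05]), 'position': array([ 0.21229379, -0.58746905,  0.23072245]), 'tool_rot': array([-3.14045699e+00,  3.91917449e-05,  3.46778784e-01]), 'force': array([-1.40392594,  0.5534337 ,  0.15698442]), 'moment': array([0.00950748, 0.03290947, 0.04409012]), 'finger_force': 0.0, 'grip_width': 0.08561113355916283}
scene {'vertical_fov': 43.033926637711936, 'cx': 321.2220719118649, 'cy': 189.87377852119405, 'D': array([-0.06669711,  0.        ,  0.        ,  0.        ,  0.        ]), 'R': array([[ 0.68737913,  0.72606892, -0.01827154],
       [ 0.51661495, -0.50645939, -0.69036794],
       [-0.51050849,  0.46510516, -0.72322767]]), 't': array([-0.36004093, -0.18693691,  1.67863195])}
top {'vertical_fov': 46.78021326476881, 'cx': 322.36149307084196, 'cy': 199.73742056033092, 'D': array([0.02667131, 0.        , 0.        , 0.        , 0.        ]), 'R': array([[ 0.02176765, -0.99975484, -0.00405381],
       [-0.99568574, -0.02131287, -0.09030874],
       [ 0.0902002 ,  0.00600213, -0.99590557]]), 't': array([4.79608662e-04, 4.82109684e-01, 1.40800794e+00])}
```

View pics/top0.png

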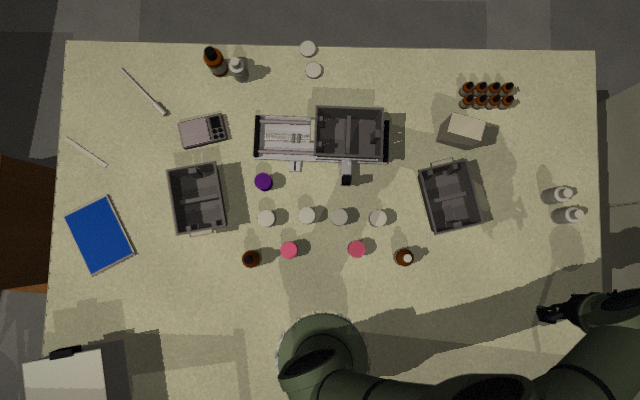

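View pics/scene0.png

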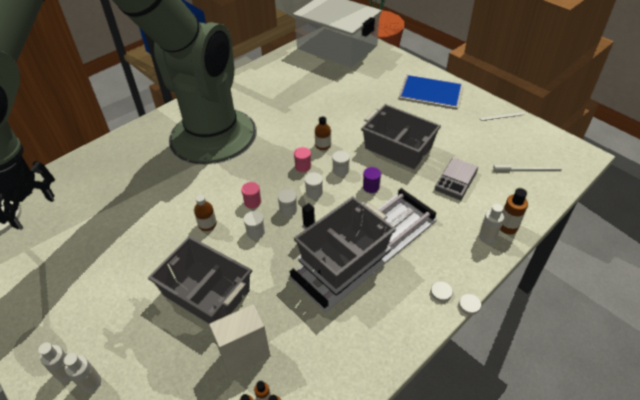

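The top view shows four white jars at about (266,217), (307,214), (339,215) and (378,217). The purple one at (263,182) and the pink ones at (289,250) and (357,249) are look-alikes. The flat white lids at (308,48) and (314,70) are not jars. The loose totes are at (197,198) and (452,195), and the base tote is on the carriage at (350,132). I'll confirm the jars in an enlarged crop.

Run:
```python
import cv2,numpy as np
t=cv2.imread("pics/top0.png");s=cv2.imread("pics/scene0.png")
a=cv2.resize(t[95:270,160:490],(800,424),interpolation=cv2.INTER_CUBIC)
b=cv2.resize(s[140:250,150:420],(432,176),interpolation=cv2.INTER_CUBIC)
c=np.zeros((600,800,3),np.uint8);c[:424]=a;c[424:,:432]=b
d=cv2.resize(t[30:90,290:340],(146,176));c[424:,440:586]=d
d=cv2.resize(s[270:320,420:490],(204,146));c[424:570,590:794]=d
cv2.imwrite("pics/c1.png",c)
```

```text
(no output)
```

View pics/c1.png

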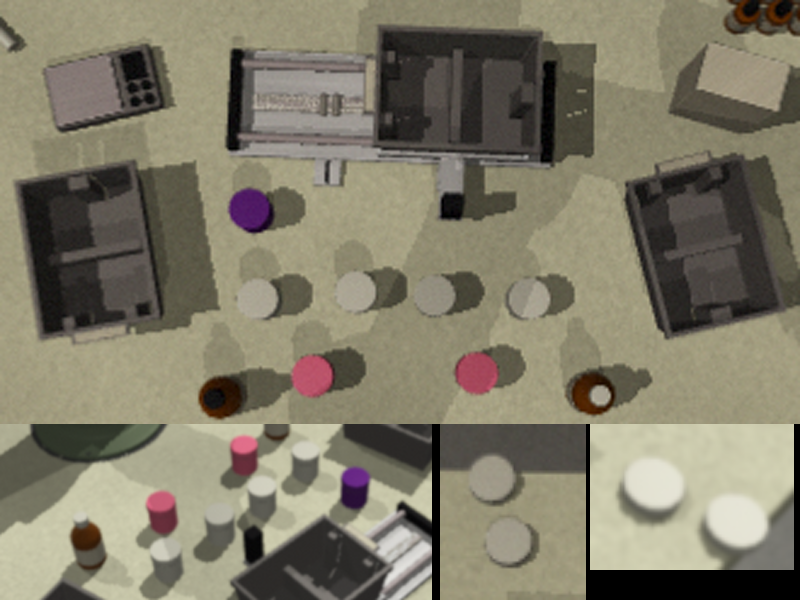

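Four upright white jars are confirmed, seen in both views. The far discs are flat lids and are ignored. The base tote's front (two pillars and the shelf) points to +y. The left tote's front points toward the robot and the right tote's front points away. Next I'll measure.

```bash
cat > h.py <<'E'
from workcell import bot
import cv2,numpy as np
P={n:bot.camera_params(n) for n in("scene","top")}
def K(n):
    f=200/np.tan(np.radians(P[n]["vertical_fov"]/2));return np.array([[f,0,P[n]["cx"]],[0,f,P[n]["cy"]],[0,0,1]])
def ray(n,uv):
    p=cv2.undistortPoints(np.array([[uv]],float),K(n),P[n]["D"])[0,0]
    R=np.array(P[n]["R"]);return -R.T@P[n]["t"],R.T@np.array([*p,1])
def plane(n,uv,z):
    o,d=ray(n,uv);return o+d*(z-o[2])/d[2]
def tri(ut,us):
    A=np.zeros((3,3));b=np.zeros(3)
    for n,u in(("top",ut),("scene",us)):
        o,d=ray(n,u);d/=np.linalg.norm(d);M=np.eye(3)-np.outer(d,d);A+=M;b+=M@o
    return np.linalg.solve(A,b)
def proj(n,X):
    R=np.array(P[n]["R"]);return cv2.projectPoints(np.array([X],float),cv2.Rodrigues(R)[0],np.array(P[n]["t"],float),K(n),P[n]["D"])[0][0,0]
def blobs(im,guess,r=12):
    """centroids of light unsaturated blob nearest the guess (top-view disc of a jar lid)"""
    out=[]
    hsv=cv2.cvtColor(im,cv2.COLOR_RGB2HSV)
    for g in guess:
        m=((hsv[:,:,1]<45)&(hsv[:,:,2]>110)).astype(np.uint8)
        w=np.zeros_like(m);cv2.circle(w,tuple(int(v) for v in g),r,1,-1);m&=w
        k,l,s,c=cv2.connectedComponentsWithStats(m)
        i=1+np.argmax(s[1:,4]) if k>1 else 0
        out.append((c[i],s[i]))
    return out
E
cat > m.py <<'E'
from h import *
t=bot.grab_frame("top");s=bot.grab_frame("scene")
for g,gs in(((266,217),(341,158)),((307,214),(314,181)),((339,215),(287,199)),((378,217),(254,220))):
    (c,st),=blobs(t,[g],14);p=plane("top",c,.06)
    print("jar",c.round(1),st,p.round(4),"proj scene",proj("scene",p).round(1))
hs=cv2.cvtColor(t,cv2.COLOR_RGB2HSV)
print(hs[210:225:2,258:276:2,1]);print(hs[210:225:2,258:276:2,2])
c=np.zeros((600,800,3),np.uint8)
def put(im,x0,y0,w,h,X,Y,k):
    c[Y:Y+h*k,X:X+w*k]=cv2.resize(im[y0:y0+h,x0:x0+w,::-1],None,fx=k,fy=k,interpolation=cv2.INTER_CUBIC)
    for x in range(x0-x0%10+10,x0+w,10): cv2.putText(c,str(x%100),((x-x0)*k+X,Y+8),0,.3,(0,255,255),1);cv2.line(c,((x-x0)*k+X+k//2,Y+10),((x-x0)*k+X+k//2,Y+14),(0,255,255),1)
    for y in range(y0-y0%10+10,y0+h,10): cv2.putText(c,str(y),(X,(y-y0)*k+Y+k//2+3),0,.3,(0,255,255),1)
b=lambda im:np.clip(im.astype(float)*1.7,0,255).astype(np.uint8)
T=b(t)
put(T,158,153,75,85,0,0,4);put(T,410,153,85,85,305,0,4);put(T,305,98,92,62,0,345,4)
S=b(s);put(S,355,98,90,80,372,345,2);put(S,145,232,110,95,560,345,2)
cv2.imwrite("pics/c2.png",c)
E
python3 m.py
```

```text
jar [265.7 218. ] [258 210  17  17 228] [0.4198 0.1794 0.06  ] proj scene [340.7 155.4]
jar [306.2 215. ] [298 207  17  17 231] [0.4315 0.0581 0.06  ] proj scene [313.3 177.6]
jar [338.8 216.6] [331 208  17  18 223] [ 0.4287 -0.0397  0.06  ] proj scene [286.7 194.7]
jar [377.9 217.9] [370 210  17  17 226] [ 0.4276 -0.1568  0.06  ] proj scene [253. 217.]
[[54 54 48 37 39 40 51 56 50]
 [55 39 33 34 35 35 37 50 70]
 [51 36 34 33 33 36 34 37 55]
 [31 36 34 37 31 35 35 35 36]
 [35 38 32 31 35 35 35 29 41]
 [28 35 33 34 36 32 36 36 45]
 [44 35 33 35 36 31 35 34 40]
 [53 41 32 32 36 30 37 47 48]]
[[161 142 142 160 164 153 140  91  92]
 [163 158 170 171 169 167 165  86  69]
 [171 170 167 168 168 168 166 165  56]
 [173 172 167 171 167 170 167 169  93]
 [173 173 170 172 168 169 169 167 131]
 [173 176 172 174 170 166 172 172  90]
 [170 173 170 173 171 171 170 164  64]
 [165 160 173 173 171 168 167  82  79]]
```

View pics/c2.png

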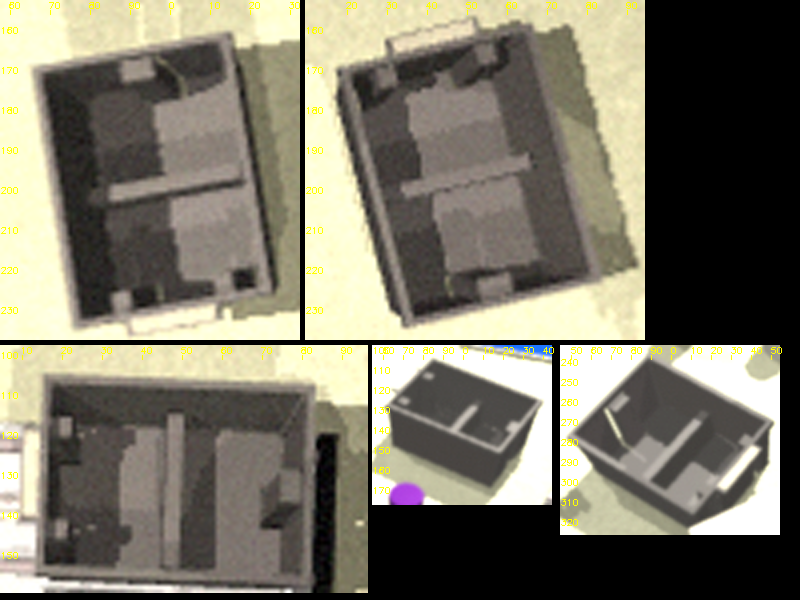

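Run:
```python
from h import *
def C(x,y,x0,y0,X,Y,k=4): return (x0+(x-X+.5)/k-.5,y0+(y-Y+.5)/k-.5)
D={"A":([(36,69),(230,34),(272,293),(78,327)],(158,153,0,0),.087,[(110,192),(243,180)],.05,3),
"B":([(338,70),(530,26),(600,273),(408,326)],(410,153,305,0),.087,[(403,190),(530,160)],.05,1),
"base":([(46,376),(314,386),(310,584),(38,576)],(305,98,0,345),.131,[(175,413),(174,567)],.094,4)}
for k,(pts,a,z,w,zw,_) in D.items():
    q=np.array([plane("top",C(*p,*a),z) for p in pts]);W=np.array([plane("top",C(*p,*a),zw) for p in w])
    e=np.roll(q,-1,0)-q
    print(k,q.mean(0).round(4),"wall mid",W.mean(0).round(4),"edges",np.linalg.norm(e,axis=1).round(3),"ang",np.degrees(np.arctan2(e[:,1],e[:,0])).round(1),"wall",np.degrees(np.arctan2(*(W[1]-W[0])[1::-1])).round(1),np.linalg.norm(W[1]-W[0]).round(3))
# scene-view check of rim heights: triangulate loose-tote corners
S=lambda x,y,x0,y0,X,Y:C(x,y,x0,y0,X,Y,2)
sa=(355,98,372,345);sb=(145,232,560,345)
A=D["A"];B=D["B"]
print("A TL->",[tri(C(*A[0][i],*A[1]),S(*p,*sa)).round(4) for i,p in((0,(430,359)),(1,(541,402)),(2,(497,452)),(3,(390,402)))])
print("B",[tri(C(*B[0][i],*B[1]),S(*p,*sb)).round(4) for i,p in((0,(772,424)),(1,(691,513)),(2,(578,445)))])
for p in((.4198,.1794),(.4287,-.0397)):print(proj("scene",[*p,.06]),proj("scene",[*p,0]))
# handle
t=cv2.imread("pics/top0.png");m=(t[150:195,335:360].max(2)<45);ys,xs=np.nonzero(m);print("handle px",xs.min()+335,xs.max()+335,ys.min()+150,ys.max()+150)
```

```text
A [0.4744 0.3828 0.087 ] wall mid [0.4735 0.376  0.05  ] edges [0.145 0.195 0.143 0.194] ang [ -78.3 -168.5  101.2   12.1] wall -83.6 0.101
B [ 0.4956 -0.3665  0.087 ] wall mid [ 0.4979 -0.3749  0.05  ] edges [0.146 0.189 0.146 0.195] ang [ -75.8 -164.7  106.7   15.3] wall -75.4 0.099
base [ 0.6721 -0.062   0.131 ] wall mid [ 0.6737 -0.0622  0.094 ] edges [0.195 0.145 0.196 0.147] ang [-91.  179.5  89.5  -0.9] wall -179.4 0.116
A TL-> [array([0.4947, 0.3675, 0.2179]), array([0.5965, 0.3372, 0.1739]), array([ 0.4581,  0.3746, -0.0302]), array([3.418e-01, 4.248e-01, 2.000e-04])]
B [array([ 0.5714, -0.2732,  0.0766]), array([ 0.6064, -0.414 ,  0.0824]), array([ 0.4274, -0.4623,  0.0717])]
[340.66493437 155.37667532] [340.48298933 169.91056092]
[286.65595482 194.6697542 ] [288.08452129 209.09856206]
handle px 337 359 150 185
```

```bash
cat > plan.py <<'E'
import sys,numpy as np
from scipy.spatial.transform import Rotation as Ro
from workcell import bot
def plan(tgts,start=None):
    """targets (x,y,z,yaw deg) -> per-call final rows (shift, turn), tool kept vertical at targets"""
    o=bot.observe();p=np.array(o["position"]);R=Ro.from_euler("xyz",o["tool_rot"])
    for x,y,z,w in tgts:
        q=np.array([x,y,z]);T=Ro.from_euler("xyz",[180,0,w],degrees=True)
        n=max(1,int(np.ceil(max(np.linalg.norm(q-p)/.215,(R.inv()*T).magnitude()/np.radians(36))-.02)))
        for i in range(n):
            rv=(R.inv()*T).as_rotvec()/(n-i);g=p+(q-p)/(n-i)
            s=np.round(R.inv().apply(g-p),3);t=np.round(rv/2/np.pi,4)
            print((x,y,z,w),s.tolist(),t.tolist())
            p=p+R.apply(s);R=R*Ro.from_rotvec(t*2*np.pi)
if __name__=="__main__":
    plan([tuple(float(v) for v in a.split(",")) for a in sys.argv[1:]])
E
python3 plan.py .4287,-.0397,.2,90 .4287,-.0397,.023,90
```

```text
(0.4287, -0.0397, 0.2, 90.0) [0.13, -0.147, 0.01] [-0.0, -0.0, -0.0649]
(0.4287, -0.0397, 0.2, 90.0) [0.178, -0.084, 0.011] [-0.0, -0.0, -0.065]
(0.4287, -0.0397, 0.2, 90.0) [0.196, -0.006, 0.01] [-0.0001, -0.0001, -0.0649]
(0.4287, -0.0397, 0.023, 90.0) [0.0, -0.0, 0.177] [0.0, 0.0, -0.0]
```

Call:
move_arm:
  moves:
    - [[1,0.13,-0.147,0.01,0,0,-0.065],[1,0.13,-0.147,0.01,0,0,-0.065],[1,0.13,-0.147,0.01,0,0,-0.065],[1,0.13,-0.147,0.01,0,0,-0.065],[1,0.13,-0.147,0.01,0,0,-0.065]]
  force: 50

```text
clock: 0.7
position: [0.2869, -0.4006, 0.2214]
tool_rot: [-3.141, -0.001, 0.761]
force: [0.7, -0.7, -0.3]
grip_width: 0.0854
finger_force: 0.0
```

Call:
move_arm:
  moves:
    - [[1,0.178,-0.084,0.011,0,0,-0.065],[1,0.178,-0.084,0.011,0,0,-0.065],[1,0.178,-0.084,0.011,0,0,-0.065],[1,0.178,-0.084,0.011,0,0,-0.065],[1,0.178,-0.084,0.011,0,0,-0.065]]

```text
clock: 1.2
position: [0.3586, -0.2177, 0.2104]
tool_rot: [3.141, -0.001, 1.17]
force: [0.2, -1.8, 0.2]
grip_width: 0.0854
finger_force: 0.0
```

Call:
move_arm:
  moves:
    - [[1,0.196,-0.006,0.01,0,0,-0.065],[1,0.196,-0.006,0.01,0,0,-0.065],[1,0.196,-0.006,0.01,0,0,-0.065],[1,0.196,-0.006,0.01,0,0,-0.065],[1,0.196,-0.006,0.01,0,0,-0.065]]

```text
clock: 1.7
position: [0.4307, -0.0348, 0.2004]
tool_rot: [3.14, -0.002, 1.578]
force: [-0.3, -1.7, 0.3]
grip_width: 0.0853
finger_force: 0.0
```

Call:
move_arm:
  moves:
    - [[1,0,0,0,0,0,0],[1,0,0,0,0,0,0]]

```text
clock: 1.9
position: [0.4286, -0.0409, 0.2002]
tool_rot: [-3.141, 0.0, 1.57]
force: [-0.9, -0.5, -0.6]
grip_width: 0.0856
finger_force: 0.0
```

```bash
cat > look.py <<'E'
from h import *
import sys
def jars(t,gs):
    for g in gs:
        (c,s),=blobs(t,[g],16);print("jar",c.round(1),s[2:],plane("top",c,.06).round(4))
if __name__=="__main__":
    t=bot.grab_frame("top");cv2.imwrite(f"pics/{sys.argv[1]}.png",t[:,:,::-1])
    jars(t,[(266,217),(307,214),(339,215),(378,217)])
E
python3 look.py l1; python3 plan.py .4287,-.0397,.2,90 .4287,-.0397,.023,90
```

```text
jar [265.7 218. ] [ 17  17 230] [0.4199 0.1793 0.06  ]
jar [306.2 215.2] [ 17  18 229] [0.431  0.0581 0.06  ]
jar [319.5 199.5] [   640    400 256000] [0.4791 0.0193 0.06  ]
jar [384.2 216.6] [ 4 10 11] [ 0.4317 -0.1756  0.06  ]
(0.4287, -0.0397, 0.2, 90.0) [0.001, 0.0, 0.0] [-0.0, 0.0001, -0.0002]
(0.4287, -0.0397, 0.023, 90.0) [0.0, 0.0, 0.177] [-0.0, -0.0, 0.0]
```

Call:
move_arm:
  moves:
    - [[1,0.001,0,0.05,0,0,0],[1,0.001,0,0.1,0,0,0],[1,0.001,0,0.14,0,0,0],[1,0.001,0,0.165,0,0,0],[1,0.001,0,0.177,0,0,0]]

```text
clock: 2.45
position: [0.4276, -0.04, 0.0212]
tool_rot: [-3.139, 0.0, 1.57]
force: [0.3, 0.2, -0.1]
grip_width: 0.0853
finger_force: 0.0
```

Call:
move_arm:
  moves:
    - [[1,0,0,0,0,0,0],[0.4,0,0,0,0,0,0],[0.3,0,0,0,0,0,0],[0.3,0,0,0,0,0,0],[0.3,0,0,0,0,0,0]]

```text
clock: 2.95
position: [0.4294, -0.0393, 0.0245]
tool_rot: [3.14, 0.001, 1.571]
force: [-3.1, -0.7, 14.1]
grip_width: 0.0509
finger_force: 49.5
```

Call:
move_arm:
  moves:
    - [[0.3,0,0,0,0,0,0],[0.3,0,0,0,0,0,0],[0.3,0,0,0,0,0,0]]

```text
clock: 3.25
position: [0.4294, -0.0393, 0.0244]
tool_rot: [3.14, 0.001, 1.571]
force: [-1.7, -1.1, 14.2]
grip_width: 0.051
finger_force: 49.5
```

```bash
python3 plan.py .4287,-.0397,.2,90 .672,-.099,.2,89.3 .672,-.099,.095,89.3
```

```text
(0.4287, -0.0397, 0.2, 90.0) [-0.0, -0.0, -0.176] [0.0003, 0.0001, 0.0001]
(0.672, -0.099, 0.2, 89.3) [-0.03, 0.121, 0.0] [-0.0, -0.0, 0.001]
(0.672, -0.099, 0.2, 89.3) [-0.029, 0.122, 0.0] [-0.0, -0.0, 0.0009]
(0.672, -0.099, 0.095, 89.3) [0.0, 0.0, 0.105] [-0.0, -0.0, 0.0]
```

Call:
move_arm:
  moves:
    - [[0.3,0,0,-0.035,0,0,0],[0.3,0,0,-0.07,0,0,0],[0.3,0,0,-0.105,0,0,0],[0.3,0,0,-0.14,0,0,0],[0.3,0,0,-0.176,0,0,0]]

```text
clock: 3.75
position: [0.4285, -0.039, 0.2014]
tool_rot: [3.141, 0.0, 1.572]
force: [0.8, -1.0, -0.7]
grip_width: 0.051
finger_force: 52.9
```

Call:
move_arm:
  moves:
    - [[0.3,-0.006,0.024,0,0,0,0],[0.3,-0.012,0.048,0,0,0,0],[0.3,-0.018,0.072,0,0,0,0],[0.3,-0.024,0.096,0,0,0,0.001],[0.3,-0.03,0.121,0,0,0,0.001]]

```text
clock: 4.25
position: [0.5506, -0.0694, 0.2001]
tool_rot: [3.141, 0.0, 1.565]
force: [0.2, -0.5, -1.0]
grip_width: 0.0507
finger_force: 53.2
```

Call:
move_arm:
  moves:
    - [[0.3,-0.008,0.032,0,0,0,0],[0.3,-0.015,0.064,0,0,0,0],[0.3,-0.022,0.094,0,0,0,0],[0.3,-0.027,0.115,0,0,0,0.001],[0.3,-0.029,0.122,0,0,0,0.001]]

```text
clock: 4.75
position: [0.6729, -0.099, 0.1995]
tool_rot: [3.141, -0.0, 1.558]
force: [-1.0, 1.0, -1.5]
grip_width: 0.0511
finger_force: 53.3
```

Call:
move_arm:
  moves:
    - [[0.3,0,0,0,0,0,0],[0.3,0,0,0,0,0,0],[0.3,0,0,0,0,0,0]]

```text
clock: 5.05
position: [0.671, -0.0982, 0.1998]
tool_rot: [-3.142, 0.0, 1.56]
force: [-0.5, -0.1, -1.1]
grip_width: 0.0508
finger_force: 53.3
```

```bash
python3 - <<'E'
from h import *
t=bot.grab_frame("top");s=bot.grab_frame("scene")
c=np.zeros((600,800,3),np.uint8)
k=5;c[:400]=cv2.resize(t[90:170,300:460,::-1],(800,400),interpolation=cv2.INTER_CUBIC)
c[400:,:400]=cv2.resize(s[150:250,220:420,::-1],(400,200))
cv2.imwrite("pics/p1.png",c)
E
python3 plan.py .672,-.099,.073,89.3
```

```text
(0.672, -0.099, 0.073, 89.3) [-0.001, 0.001, 0.127] [0.0, 0.0, 0.0002]
```

View pics/p1.png

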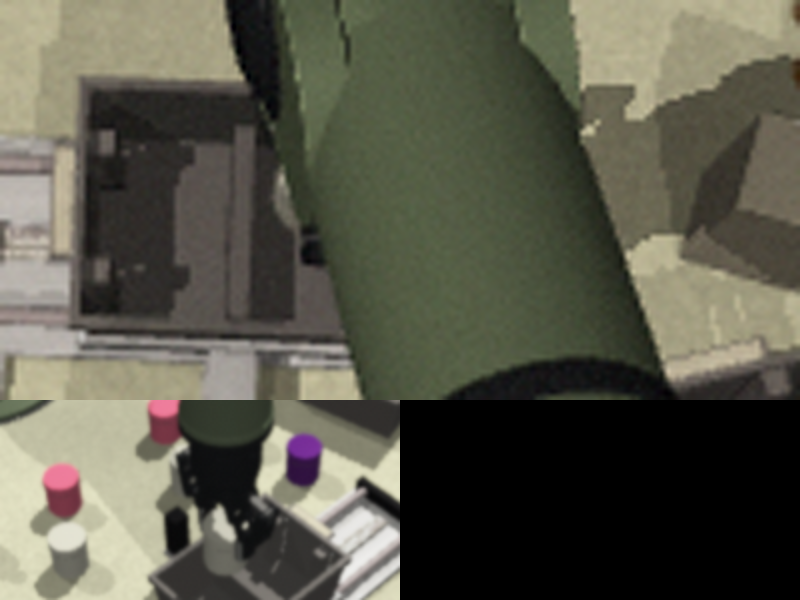

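The jar is held upright over the right (-y) compartment, at scene crop (222,540), so I'll lower it.

Call:
move_arm:
  moves:
    - [[0.3,-0.001,0.001,0.04,0,0,0],[0.3,-0.001,0.001,0.07,0,0,0],[0.3,-0.001,0.001,0.09,0,0,0],[0.3,-0.001,0.001,0.105,0,0,0],[0.3,-0.001,0.001,0.115,0,0,0]]

```text
clock: 5.65
position: [0.6725, -0.0993, 0.0835]
tool_rot: [-3.141, -0.0, 1.56]
force: [0.2, 0.0, -2.2]
grip_width: 0.0509
finger_force: 52.9
```

Call:
move_arm:
  moves:
    - [[0.3,0,0,0.005,0,0,0],[0.3,0,0,0.01,0,0,0],[0.3,0,0,0.01,0,0,0]]

```text
clock: 5.95
position: [0.6728, -0.0993, 0.0743]
tool_rot: [3.141, 0.0, 1.559]
force: [-1.1, -0.6, -2.2]
grip_width: 0.0511
finger_force: 52.9
```

Call:
move_arm:
  moves:
    - [[0.3,0,0,0.001,0,0,0],[0.3,0,0,0.001,0,0,0],[0.78,0,0,0.001,0,0,0],[0.78,0,0,0.001,0,0,0],[0.78,0,0,0.001,0,0,0]]

```text
clock: 6.45
position: [0.6729, -0.0994, 0.0735]
tool_rot: [3.141, 0.0, 1.559]
force: [-1.1, 0.6, 0.0]
grip_width: 0.0663
finger_force: 0.0
```

Call:
move_arm:
  moves:
    - [[0.78,0,0,-0.02,0,0,0],[0.78,0,0,-0.05,0,0,0],[0.78,0,0,-0.085,0,0,0],[0.78,0,0,-0.12,0,0,0],[0.78,0,0,-0.127,0,0,0]]

```text
clock: 6.95
position: [0.6743, -0.0993, 0.2047]
tool_rot: [3.136, 0.0, 1.559]
force: [0.1, -0.1, 0.5]
grip_width: 0.0664
finger_force: 0.0
```

```bash
python3 plan.py .4312,.0581,.2,90 .4312,.0581,.023,90
```

```text
(0.4312, 0.0581, 0.2, 90.0) [0.077, -0.122, 0.002] [0.0004, 0.0, -0.0009]
(0.4312, 0.0581, 0.2, 90.0) [0.078, -0.123, 0.002] [0.0005, 0.0001, -0.0009]
(0.4312, 0.0581, 0.023, 90.0) [0.0, 0.001, 0.177] [-0.0, -0.0, -0.0]
```

Call:
move_arm:
  moves:
    - [[0.78,0.02,-0.03,0,0,0,0],[0.9,0.04,-0.06,0,0,0,0],[1,0.06,-0.09,0,0,0,0],[1,0.078,-0.121,0,0,0,-0.001],[1,0.078,-0.121,0,0,0,-0.001]]

```text
clock: 7.45
position: [0.5497, -0.0177, 0.2006]
tool_rot: [-3.141, 0.0, 1.569]
force: [1.5, -0.2, -0.3]
grip_width: 0.0854
finger_force: 0.0
```

Call:
move_arm:
  moves:
    - [[1,0.025,-0.04,0,0,0,0],[1,0.05,-0.08,0,0,0,0],[1,0.079,-0.12,0,0,0,-0.001],[1,0.079,-0.12,0,0,0,-0.001],[1,0.079,-0.12,0,0,0,-0.001]]

```text
clock: 7.95
position: [0.4332, 0.0599, 0.2007]
tool_rot: [3.141, 0.0, 1.573]
force: [0.8, -0.4, -0.6]
grip_width: 0.0853
finger_force: 0.0
```

```bash
python3 look.py l2; python3 plan.py .4312,.0581,.2,90 .4312,.0581,.023,90
```

```text
jar [263.2 219.5] [ 13  17 142] [0.4154 0.1865 0.06  ]
jar [319.5 199.5] [   640    400 256000] [0.4791 0.0193 0.06  ]
jar [319.5 199.5] [   640    400 256000] [0.4791 0.0193 0.06  ]
jar [377.6 218.6] [ 18  16 218] [ 0.4254 -0.1561  0.06  ]
(0.4312, 0.0581, 0.2, 90.0) [-0.001, -0.003, 0.001] [0.0001, 0.0, 0.0002]
(0.4312, 0.0581, 0.023, 90.0) [-0.0, 0.0, 0.177] [0.0, 0.0, -0.0]
```

Call:
move_arm:
  moves:
    - [[1,-0.001,-0.002,0.05,0,0,0],[1,-0.001,-0.002,0.1,0,0,0],[1,-0.001,-0.002,0.14,0,0,0],[1,-0.001,-0.002,0.165,0,0,0],[1,-0.001,-0.002,0.177,0,0,0]]

```text
clock: 8.5
position: [0.4307, 0.0579, 0.0205]
tool_rot: [-3.138, 0.001, 1.571]
force: [0.0, 0.4, 0.3]
grip_width: 0.0853
finger_force: 0.0
```

Call:
move_arm:
  moves:
    - [[1,0,0,0,0,0,0],[0.4,0,0,0,0,0,0],[0.3,0,0,0,0,0,0],[0.3,0,0,0,0,0,0],[0.3,0,0,0,0,0,0]]

```text
clock: 9.0
position: [0.4318, 0.0585, 0.0243]
tool_rot: [3.14, -0.0, 1.571]
force: [-0.9, -0.2, 9.2]
grip_width: 0.0512
finger_force: 50.5
```

Call:
move_arm:
  moves:
    - [[0.3,0,0,0,0,0,0],[0.3,0,0,0,0,0,0]]

```text
clock: 9.2
position: [0.4318, 0.0585, 0.0243]
tool_rot: [3.14, -0.0, 1.571]
force: [-1.3, -0.9, 8.6]
grip_width: 0.051
finger_force: 50.5
```

```bash
python3 plan.py .4312,.0581,.2,90 .6725,-.025,.2,89.3 .6725,-.025,.0735,89.3
```

```text
(0.4312, 0.0581, 0.2, 90.0) [-0.0, -0.0, -0.176] [0.0003, -0.0, 0.0001]
(0.6725, -0.025, 0.2, 89.3) [-0.042, 0.121, 0.0] [-0.0, -0.0, 0.001]
(0.6725, -0.025, 0.2, 89.3) [-0.041, 0.12, 0.0] [-0.0, -0.0, 0.0009]
(0.6725, -0.025, 0.0735, 89.3) [0.0, 0.0, 0.127] [-0.0, -0.0, 0.0]
```

Call:
move_arm:
  moves:
    - [[0.3,0,0,-0.035,0,0,0],[0.3,0,0,-0.07,0,0,0],[0.3,0,0,-0.105,0,0,0],[0.3,0,0,-0.14,0,0,0],[0.3,0,0,-0.176,0,0,0]]

```text
clock: 9.7
position: [0.4308, 0.0584, 0.2014]
tool_rot: [3.141, -0.0, 1.572]
force: [1.0, -0.4, -1.0]
grip_width: 0.0512
finger_force: 52.9
```

Call:
move_arm:
  moves:
    - [[0.3,-0.008,0.024,0,0,0,0],[0.3,-0.016,0.048,0,0,0,0],[0.3,-0.025,0.072,0,0,0,0],[0.3,-0.033,0.096,0,0,0,0.001],[0.3,-0.042,0.121,0,0,0,0.001]]

```text
clock: 10.2
position: [0.5529, 0.0161, 0.2001]
tool_rot: [3.141, 0.0, 1.565]
force: [-0.3, 0.5, -1.5]
grip_width: 0.0508
finger_force: 53.2
```

Call:
move_arm:
  moves:
    - [[0.3,-0.011,0.032,0,0,0,0],[0.3,-0.022,0.064,0,0,0,0],[0.3,-0.032,0.094,0,0,0,0],[0.3,-0.039,0.114,0,0,0,0.001],[0.3,-0.041,0.12,0,0,0,0.001]]

```text
clock: 10.7
position: [0.6732, -0.0262, 0.1994]
tool_rot: [3.141, -0.0, 1.558]
force: [-0.2, -0.1, -1.5]
grip_width: 0.0508
finger_force: 53.2
```

Call:
move_arm:
  moves:
    - [[0.3,0,0,0,0,0,0],[0.3,0,0,0,0,0,0],[0.3,0,0,0,0,0,0]]

```text
clock: 11.0
position: [0.6712, -0.0246, 0.1998]
tool_rot: [3.141, 0.0, 1.56]
force: [-0.4, 0.1, -2.2]
grip_width: 0.0511
finger_force: 53.2
```

Call:
move_arm:
  moves:
    - [[0.3,0,0,0.04,0,0,0],[0.3,0,0,0.07,0,0,0],[0.3,0,0,0.09,0,0,0],[0.3,0,0,0.105,0,0,0],[0.3,0,0,0.115,0,0,0]]

```text
clock: 11.5
position: [0.6715, -0.0246, 0.0836]
tool_rot: [-3.141, -0.0, 1.56]
force: [-0.6, -0.6, -1.3]
grip_width: 0.0507
finger_force: 53.2
```

Call:
move_arm:
  moves:
    - [[0.3,0,0,0.005,0,0,0],[0.3,0,0,0.01,0,0,0],[0.3,0,0,0.01,0,0,0]]

```text
clock: 11.8
position: [0.6719, -0.0248, 0.0743]
tool_rot: [3.141, -0.0, 1.559]
force: [-0.3, 0.9, -2.3]
grip_width: 0.0508
finger_force: 53.2
```

Call:
move_arm:
  moves:
    - [[0.3,0,0,0.001,0,0,0],[0.3,0,0,0.001,0,0,0],[0.78,0,0,0.001,0,0,0],[0.78,0,0,0.001,0,0,0],[0.78,0,0,0.001,0,0,0]]

```text
clock: 12.3
position: [0.6723, -0.0248, 0.0737]
tool_rot: [3.141, -0.0, 1.559]
force: [2.7, -0.6, 1.3]
grip_width: 0.0665
finger_force: 0.0
```

Call:
move_arm:
  moves:
    - [[0.78,0,0,-0.03,0,0,0],[0.78,0,0,-0.07,0,0,0],[0.78,0,0,-0.11,0,0,0],[0.78,0,0,-0.137,0,0,0],[0.78,0,0,-0.137,0,0,0]]

```text
clock: 12.8
position: [0.6734, -0.0246, 0.2145]
tool_rot: [3.136, -0.0, 1.559]
force: [0.9, 1.4, -0.5]
grip_width: 0.0663
finger_force: 0.0
```

```bash
python3 plan.py .4744,.3828,.2,101.8
```

```text
(0.4744, 0.3828, 0.2, 101.8) [0.135, -0.068, 0.004] [0.0003, 0.0, -0.0115]
(0.4744, 0.3828, 0.2, 101.8) [0.14, -0.058, 0.005] [0.0003, 0.0, -0.0116]
(0.4744, 0.3828, 0.2, 101.8) [0.143, -0.048, 0.005] [0.0003, 0.0001, -0.0115]
```

Call:
move_arm:
  moves:
    - [[0.8,0.034,-0.017,0,0,0,-0.003],[0.9,0.068,-0.034,0,0,0,-0.006],[1,0.1,-0.05,0,0,0,-0.009],[1,0.135,-0.067,0.003,0,0,-0.0115],[1,0.135,-0.067,0.003,0,0,-0.0115]]

```text
clock: 13.3
position: [0.6038, 0.1163, 0.207]
tool_rot: [-3.14, -0.002, 1.639]
force: [0.6, -0.4, 0.2]
grip_width: 0.0855
finger_force: 0.0
```

Call:
move_arm:
  moves:
    - [[1,0.035,-0.015,0,0,0,-0.003],[1,0.07,-0.029,0,0,0,-0.006],[1,0.1,-0.043,0,0,0,-0.009],[1,0.14,-0.058,0.003,0,0,-0.0115],[1,0.14,-0.058,0.003,0,0,-0.0115]]

```text
clock: 13.8
position: [0.537, 0.2523, 0.204]
tool_rot: [-3.14, -0.002, 1.711]
force: [-0.2, -0.4, 0.1]
grip_width: 0.0852
finger_force: 0.0
```

Call:
move_arm:
  moves:
    - [[1,0.035,-0.012,0,0,0,-0.003],[1,0.07,-0.024,0,0,0,-0.006],[1,0.11,-0.037,0,0,0,-0.009],[1,0.143,-0.048,0.003,0,0,-0.0115],[1,0.143,-0.048,0.003,0,0,-0.0115]]

```text
clock: 14.3
position: [0.4702, 0.3866, 0.2007]
tool_rot: [-3.14, -0.002, 1.783]
force: [0.2, 0.3, 0.1]
grip_width: 0.0853
finger_force: 0.0
```

Call:
move_arm:
  moves:
    - [[1,0,0,0,0,0,0],[1,0,0,0,0,0,0]]

```text
clock: 14.5
position: [0.4743, 0.3812, 0.2009]
tool_rot: [-3.141, 0.001, 1.775]
force: [-0.9, 0.2, 0.4]
grip_width: 0.0852
finger_force: 0.0
```

```bash
python3 - <<'E'
from h import *
t=bot.grab_frame("top");s=bot.grab_frame("scene")
cv2.imwrite("pics/t3.png",t[:,:,::-1])
c=np.zeros((600,800,3),np.uint8)
c[:400]=cv2.resize(t[90:250,150:470,::-1],(800,400),interpolation=cv2.INTER_CUBIC)
c[400:,:400]=cv2.resize(s[150:250,220:420,::-1],(400,200))
c[400:,400:]=cv2.resize(s[70:170,330:530,::-1],(400,200))
cv2.imwrite("pics/p2.png",c)
E
python3 look.py l3;python3 plan.py .4744,.3828,.2,101.8 .4744,.3828,.019,101.8
```

```text
jar [265.6 217.8] [ 18  17 225] [0.4205 0.1797 0.06  ]
jar [319.5 199.5] [   640    400 256000] [0.4791 0.0193 0.06  ]
jar [319.5 199.5] [   640    400 256000] [0.4791 0.0193 0.06  ]
jar [377.4 218.4] [ 18  17 234] [ 0.426  -0.1554  0.06  ]
(0.4744, 0.3828, 0.2, 101.8) [0.001, 0.0, 0.001] [0.0, 0.0001, -0.0004]
(0.4744, 0.3828, 0.019, 101.8) [0.0, 0.0, 0.181] [0.0, -0.0, 0.0]
```

View pics/p2.png

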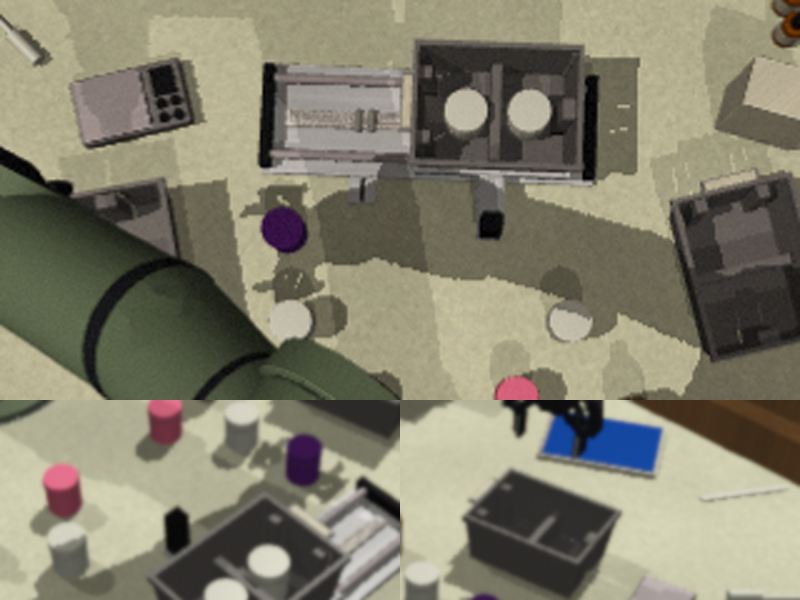

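Both jars stand in the base tote, at crop (466,110) and (530,112). The other two jars are still in place, and the gripper is above the left tote. I'll descend to pinch its centre wall.

Call:
move_arm:
  moves:
    - [[1,0.001,0,0.05,0,0,0],[1,0.001,0,0.1,0,0,0],[1,0.001,0,0.14,0,0,0],[1,0.001,0,0.165,0,0,0],[1,0.001,0,0.18,0,0,0]]
  force: 80

```text
clock: 15.15
position: [0.473, 0.3823, 0.0192]
tool_rot: [-3.14, 0.001, 1.775]
force: [-0.1, 0.1, 1.7]
grip_width: 0.085
finger_force: 0.0
```

Call:
move_arm:
  moves:
    - [[1,0,0,0,0,0,0],[0.6,0,0,0,0,0,0],[0.3,0,0,0,0,0,0],[0,0,0,0,0,0,0],[0,0,0,0,0,0,0]]

```text
clock: 15.65
position: [0.4737, 0.3837, 0.0221]
tool_rot: [3.14, -0.0, 1.776]
force: [0.1, -0.4, -0.9]
grip_width: 0.0283
finger_force: 0.0
```

Call:
move_arm:
  moves:
    - [[0,0,0,0,0,0,0],[0,0,0,0,0,0,0],[0,0,0,0,0,0,0],[0,0,0,0,0,0,0],[0,0,0,0,0,0,0]]

```text
clock: 16.15
position: [0.4737, 0.3837, 0.0221]
tool_rot: [3.14, -0.0, 1.776]
force: [0.5, -1.6, 8.9]
grip_width: 0.0107
finger_force: 79.5
```

```bash
python3 plan.py .474,.3832,.222,101.8 .672,-.062,.222,179.3
```

```text
(0.474, 0.3832, 0.222, 101.8) [-0.001, 0.0, -0.2] [0.0002, -0.0, -0.0001]
(0.672, -0.062, 0.222, 179.3) [-0.159, 0.034, -0.0] [0.0, -0.0, -0.0718]
(0.672, -0.062, 0.222, 179.3) [-0.158, -0.038, -0.0] [0.0, -0.0, -0.0717]
(0.672, -0.062, 0.222, 179.3) [-0.125, -0.103, -0.0] [0.0, -0.0, -0.0718]
```

Call:
move_arm:
  moves:
    - [[0,0,0,-0.01,0,0,0],[0,0,0,-0.04,0,0,0],[0,0,0,-0.08,0,0,0],[0,0,0,-0.12,0,0,0],[0,0,0,-0.15,0,0,0]]

```text
clock: 16.65
position: [0.4732, 0.3838, 0.1743]
tool_rot: [3.14, -0.001, 1.776]
force: [0.1, 0.5, -2.4]
grip_width: 0.0107
finger_force: 78.2
```

Call:
move_arm:
  moves:
    - [[0,0,0,-0.03,0,0,0],[0,0,0,-0.05,0,0,0],[0,0,0,-0.05,0,0,0]]

```text
clock: 16.95
position: [0.4738, 0.3842, 0.2245]
tool_rot: [3.138, -0.002, 1.776]
force: [-0.7, 0.0, -2.1]
grip_width: 0.011
finger_force: 78.4
```

Call:
move_arm:
  moves:
    - [[0,-0.02,0.004,0,0,0,-0.01],[0,-0.055,0.012,0,0,0,-0.025],[0,-0.09,0.02,0,0,0,-0.042],[0,-0.125,0.027,0,0,0,-0.057],[0,-0.159,0.034,0,0,0,-0.072]]

```text
clock: 17.45
position: [0.5389, 0.233, 0.2205]
tool_rot: [-3.14, -0.0, 2.233]
force: [0.2, -0.2, -2.8]
grip_width: 0.0107
finger_force: 78.2
```

Call:
move_arm:
  moves:
    - [[0,-0.032,-0.008,0,0,0,-0.014],[0,-0.063,-0.015,0,0,0,-0.028],[0,-0.095,-0.023,0,0,0,-0.043],[0,-0.127,-0.03,0,0,0,-0.057],[0,-0.158,-0.038,0,0,0,-0.072]]

```text
clock: 17.95
position: [0.6055, 0.085, 0.2205]
tool_rot: [-3.141, -0.001, 2.685]
force: [-0.2, 0.2, -3.0]
grip_width: 0.0111
finger_force: 78.2
```

Call:
move_arm:
  moves:
    - [[0,-0.03,-0.025,0,0,0,-0.017],[0,-0.06,-0.05,0,0,0,-0.034],[0,-0.09,-0.074,0,0,0,-0.05],[0,-0.112,-0.092,0,0,0,-0.062],[0,-0.125,-0.103,0,0,0,-0.0715]]

```text
clock: 18.45
position: [0.6718, -0.0643, 0.2199]
tool_rot: [-3.141, -0.002, 3.131]
force: [0.6, 0.2, -1.7]
grip_width: 0.0107
finger_force: 78.2
```

Call:
move_arm:
  moves:
    - [[0,0,0,0,0,0,0],[0,0,0,0,0,0,0],[0,0,0,0,0,0,0],[0,0,0,0,0,0,0]]

```text
clock: 18.85
position: [0.6714, -0.0603, 0.2214]
tool_rot: [3.142, -0.0, 3.131]
force: [0.6, -1.0, -3.2]
grip_width: 0.0099
finger_force: 78.3
```

```bash
python3 - <<'E'
from h import *
t=bot.grab_frame("top");s=bot.grab_frame("scene")
cv2.imwrite("pics/t4.png",t[:,:,::-1]);cv2.imwrite("pics/s4.png",s[:,:,::-1])
b=lambda im:np.clip(im.astype(float)*1.5,0,255).astype(np.uint8)[:,:,::-1]
c=np.zeros((600,800,3),np.uint8)
c[:500,:400]=cv2.resize(b(t)[80:180,295:395][:,:80],(400,500),interpolation=cv2.INTER_CUBIC)
c[:520,400:]=cv2.resize(b(s)[180-20:290,280:380],(400,520),interpolation=cv2.INTER_CUBIC)
cv2.imwrite("pics/p3.png",c)
E
python3 plan.py .672,-.062,.222,179.3
```

```text
(0.672, -0.062, 0.222, 179.3) [-0.0, -0.001, -0.001] [-0.0, 0.0, 0.0002]
```

View pics/p3.png

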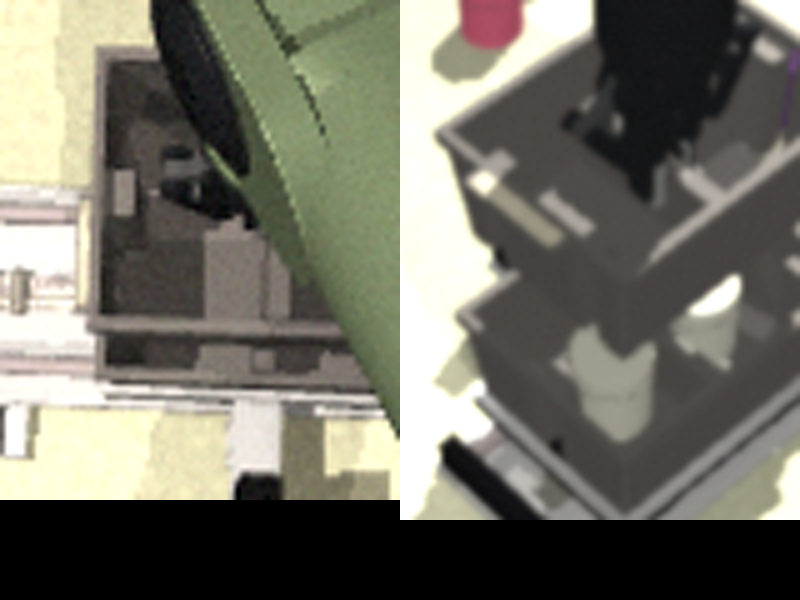

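The held tote is level above the base and turned end for end, with its shelf at the scene crop's lower left. I'll cast its rim corners and compare them with the base.

Run:
```python
from h import *
z=.2214-.0221+.087
f=lambda x,y:(295+(x+.5)/5-.5,80+(y+.5)/5-.5)
g=lambda x,y:(280+(x-400+.5)/4-.5,160+(y+.5)/4-.5)
a=plane("top",f(97,47),z);b=plane("top",f(88,324),z);print("far+y",a,"near+y",b,np.linalg.norm(a-b),(a+b)/2)
c=plane("scene",g(438,131),z);d=plane("scene",g(636,275),z);print("scene -y end corners",c,d,np.linalg.norm(c-d),(c+d)/2)
# base rim in scene for relative check
e=plane("scene",g(459,308),.131);print("base -x-y corner",e)
print("top base corners now",plane("top",f(88,378),.131))
# expected corner positions for a centred tote at tcp
```

```text
far+y [0.74326165 0.03699572 0.2863    ] near+y [0.59884188 0.03822198 0.2863    ] 0.14442498069367016 [0.67105177 0.03760885 0.2863    ]
scene -y end corners [ 0.59890788 -0.15908342  0.2863    ] [ 0.74419958 -0.15322777  0.2863    ] 0.1454096422373496 [ 0.67155373 -0.15615559  0.2863    ]
base -x-y corner [ 0.5991744  -0.15600323  0.131     ]
top base corners now [0.60022602 0.04228742 0.131     ]
```

Call:
move_arm:
  moves:
    - [[0,-0.001,-0.002,0.015,0,0,0],[0,-0.001,-0.002,0.03,0,0,0],[0,-0.001,-0.002,0.045,0,0,0],[0,-0.001,-0.002,0.055,0,0,0],[0,-0.001,-0.002,0.06,0,0,0]]

```text
clock: 19.45
position: [0.6721, -0.0633, 0.1596]
tool_rot: [3.141, -0.002, 3.13]
force: [-0.3, -0.4, -2.1]
grip_width: 0.0103
finger_force: 78.3
```

Call:
move_arm:
  moves:
    - [[0,0,0,0.003,0,0,0],[0,0,0,0.006,0,0,0],[0,0,0,0.009,0,0,0],[0,0,0,0.012,0,0,0],[0,0,0,0.012,0,0,0]]

```text
clock: 19.95
position: [0.6725, -0.0634, 0.149]
tool_rot: [-3.142, -0.0, 3.13]
force: [-0.1, -0.6, -2.0]
grip_width: 0.0108
finger_force: 78.3
```

Call:
move_arm:
  moves:
    - [[0,0,0,0.002,0,0,0],[0,0,0,0.004,0,0,0],[0,0,0,0.004,0,0,0]]

```text
clock: 20.25
position: [0.6725, -0.0634, 0.145]
tool_rot: [-3.142, -0.0, 3.13]
force: [-0.6, -0.2, -1.4]
grip_width: 0.0107
finger_force: 78.3
```

Call:
move_arm:
  moves:
    - [[0,0,0,0.001,0,0,0],[0,0,0,0.002,0,0,0],[0,0,0,0.002,0,0,0]]

```text
clock: 20.55
position: [0.6726, -0.0633, 0.1432]
tool_rot: [3.141, -0.0, 3.13]
force: [0.8, 0.3, -2.5]
grip_width: 0.0107
finger_force: 78.3
```

Call:
move_arm:
  moves:
    - [[0,0,0,0.001,0,0,0],[0,0,0,0.001,0,0,0],[0,0,0,0.001,0,0,0]]

```text
clock: 20.85
position: [0.6727, -0.0634, 0.1431]
tool_rot: [-3.141, 0.0, 3.13]
force: [-3.8, -0.5, 7.5]
grip_width: 0.0108
finger_force: 79.9
```

Call:
move_arm:
  moves:
    - [[0,0,0,0.001,0,0,0],[0,0,0,0.001,0,0,0],[0,0,0,0.001,0,0,0]]

```text
clock: 21.15
position: [0.6727, -0.0633, 0.143]
tool_rot: [-3.141, 0.001, 3.13]
force: [-10.4, -1.1, 20.1]
grip_width: 0.0106
finger_force: 81.8
```

It seats at exactly the expected height. I'll relieve the load and release.

Call:
move_arm:
  moves:
    - [[0,0,0,-0.002,0,0,0],[0,0,0,-0.002,0,0,0],[0.6,0,0,-0.002,0,0,0],[0.6,0,0,-0.002,0,0,0],[0.6,0,0,-0.002,0,0,0]]
  force: 50

```text
clock: 21.65
position: [0.6727, -0.0633, 0.1432]
tool_rot: [3.141, -0.0, 3.13]
force: [-0.0, 0.0, -0.6]
grip_width: 0.0511
finger_force: 0.0
```

Call:
move_arm:
  moves:
    - [[0.6,0,0,0,0,0,0],[0.6,0,0,-0.02,0,0,0],[0.6,0,0,-0.05,0,0,0],[0.6,0,0,-0.085,0,0,0],[0.6,0,0,-0.12,0,0,0]]

```text
clock: 22.15
position: [0.6725, -0.0633, 0.2645]
tool_rot: [3.141, -0.0, 3.13]
force: [-0.1, -0.6, 0.2]
grip_width: 0.0516
finger_force: 0.0
```

Call:
move_arm:
  moves:
    - [[0.6,0,0,0,0,0,0],[1,0,0,0,0,0,0]]

```text
clock: 22.35
position: [0.6728, -0.0634, 0.2638]
tool_rot: [-3.141, 0.001, 3.13]
force: [0.0, 0.0, -1.2]
grip_width: 0.064
finger_force: 0.0
```

```bash
python3 plan.py .426,-.1555,.24,90 .426,-.1555,.023,90
```

```text
(0.426, -0.1555, 0.24, 90.0) [0.082, -0.032, 0.008] [0.0, 0.0001, 0.0827]
(0.426, -0.1555, 0.24, 90.0) [0.055, -0.068, 0.008] [0.0, 0.0, 0.0827]
(0.426, -0.1555, 0.24, 90.0) [0.015, -0.087, 0.008] [0.0001, 0.0001, 0.0828]
(0.426, -0.1555, 0.023, 90.0) [-0.0, 0.0, 0.217] [-0.0, -0.0, -0.0]
```

Call:
move_arm:
  moves:
    - [[1,0.02,-0.008,0,0,0,0.02],[1,0.04,-0.016,0,0,0,0.041],[1,0.06,-0.024,0.004,0,0,0.062],[1,0.082,-0.032,0.008,0,0,0.0827],[1,0.082,-0.032,0.008,0,0,0.0827]]

```text
clock: 22.85
position: [0.5878, -0.0961, 0.254]
tool_rot: [-3.139, -0.002, 2.604]
force: [0.7, -0.0, 0.2]
grip_width: 0.0857
finger_force: 0.0
```

Call:
move_arm:
  moves:
    - [[1,0.014,-0.017,0,0,0,0.02],[1,0.028,-0.034,0,0,0,0.041],[1,0.042,-0.051,0.004,0,0,0.062],[1,0.055,-0.068,0.008,0,0,0.0827],[1,0.055,-0.068,0.008,0,0,0.0827]]

```text
clock: 23.35
position: [0.5064, -0.1264, 0.2464]
tool_rot: [-3.139, -0.0, 2.086]
force: [0.8, -0.8, 0.1]
grip_width: 0.0854
finger_force: 0.0
```

Call:
move_arm:
  moves:
    - [[1,0.004,-0.022,0,0,0,0.02],[1,0.008,-0.044,0,0,0,0.041],[1,0.012,-0.065,0.004,0,0,0.062],[1,0.015,-0.087,0.008,0,0,0.0828],[1,0.015,-0.087,0.008,0,0,0.0828]]

```text
clock: 23.85
position: [0.4238, -0.1562, 0.2386]
tool_rot: [-3.14, 0.0, 1.568]
force: [0.1, -0.3, 0.4]
grip_width: 0.0852
finger_force: 0.0
```

Call:
move_arm:
  moves:
    - [[1,0,0,0,0,0,0],[1,0,0,0,0,0,0]]

```text
clock: 24.05
position: [0.4265, -0.1549, 0.2393]
tool_rot: [3.141, -0.001, 1.575]
force: [0.4, -0.3, 0.1]
grip_width: 0.0855
finger_force: 0.0
```

```bash
python3 - <<'E'
from h import *
t=bot.grab_frame("top");s=bot.grab_frame("scene")
c=np.zeros((600,800,3),np.uint8)
c[:400]=cv2.resize(t[85:245,180:500,::-1],(800,400),interpolation=cv2.INTER_CUBIC)
c[400:]=cv2.resize(s[140:265,180:430,::-1],(400,200)).repeat(2,1) if 0 else 0
c[400:,:400]=cv2.resize(s[140:265,180:430,::-1],(400,200))
c[400:,400:]=cv2.resize(s[180:300,270:430,::-1],(400,200))
cv2.imwrite("pics/p4.png",c)
E
python3 look.py l4; python3 plan.py .427,-.156,.24,90
```

```text
jar [265.7 218.1] [ 17  17 230] [0.4197 0.1795 0.06  ]
jar [319.5 199.5] [   640    400 256000] [0.4791 0.0193 0.06  ]
jar [319.5 199.5] [   640    400 256000] [0.4791 0.0193 0.06  ]
jar [372.3 219.5] [ 8 15 63] [ 0.4224 -0.1403  0.06  ]
(0.427, -0.156, 0.24, 90.0) [-0.001, 0.001, -0.001] [0.0, -0.0001, 0.0003]
```

View pics/p4.png

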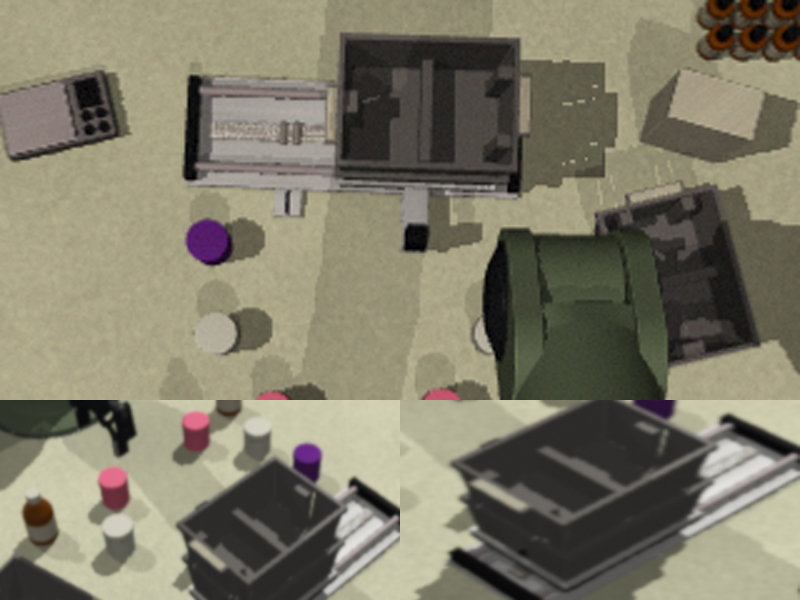

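Tote 2 sits level on the base with its shelf at -y. Its top-view crop corners are about (340,35), (521,40), (520,172) and (337,172). Jar 1 lies under the gripper and jar 4 is at crop (216,333). I'll grasp jar 1 next.

Run:
```python
from h import *
f=lambda x,y:(180+(x+.5)/2.5-.5,85+(y+.5)/2.5-.5)
q=np.array([plane("top",f(*p),.208) for p in((340,35),(521,40),(520,172),(337,172))]);print(q.round(4),q.mean(0))
```

```text
[[ 0.7425  0.0341  0.208 ]
 [ 0.7409 -0.164   0.208 ]
 [ 0.5946 -0.1644  0.208 ]
 [ 0.5905  0.0338  0.208 ]] [ 0.66714224 -0.06515578  0.208     ]
```

Call:
move_arm:
  moves:
    - [[1,-0.001,0.001,0.05,0,0,0],[1,-0.001,0.001,0.1,0,0,0],[1,-0.001,0.001,0.15,0,0,0],[1,-0.001,0.001,0.195,0,0,0],[1,-0.001,0.001,0.216,0,0,0]]

```text
clock: 24.7
position: [0.4253, -0.1554, 0.0199]
tool_rot: [-3.138, -0.002, 1.573]
force: [0.6, -0.1, 0.7]
grip_width: 0.0853
finger_force: 0.0
```

Call:
move_arm:
  moves:
    - [[1,0,0,0,0,0,0],[0.4,0,0,0,0,0,0],[0.3,0,0,0,0,0,0],[0.3,0,0,0,0,0,0],[0.3,0,0,0,0,0,0]]

```text
clock: 25.2
position: [0.4275, -0.1568, 0.0249]
tool_rot: [3.139, 0.001, 1.57]
force: [0.0, 2.0, 12.2]
grip_width: 0.0508
finger_force: 49.8
```

Call:
move_arm:
  moves:
    - [[0.3,0,0,0,0,0,0],[0.3,0,0,0,0,0,0]]

```text
clock: 25.4
position: [0.4275, -0.1568, 0.0249]
tool_rot: [3.139, 0.001, 1.57]
force: [-1.3, 2.3, 13.3]
grip_width: 0.0512
finger_force: 49.8
```

```bash
python3 plan.py .4265,-.156,.27,90 .6727,-.1,.27,89.3
```

```text
(0.4265, -0.156, 0.27, 90.0) [0.0, -0.0, -0.123] [0.0002, 0.0001, -0.0]
(0.4265, -0.156, 0.27, 90.0) [0.001, -0.0, -0.122] [0.0002, 0.0001, -0.0001]
(0.6727, -0.1, 0.27, 89.3) [0.028, 0.123, -0.0] [0.0, -0.0, 0.001]
(0.6727, -0.1, 0.27, 89.3) [0.028, 0.123, -0.0] [0.0, -0.0, 0.001]
```

Call:
move_arm:
  moves:
    - [[0.3,0,0,-0.04,0,0,0],[0.3,0,0,-0.09,0,0,0],[0.3,0,0,-0.14,0,0,0],[0.3,0,0,-0.19,0,0,0],[0.3,0,0,-0.235,0,0,0]]

```text
clock: 25.9
position: [0.4262, -0.1562, 0.2619]
tool_rot: [3.14, 0.001, 1.571]
force: [0.3, -1.3, -1.7]
grip_width: 0.051
finger_force: 52.8
```

Call:
move_arm:
  moves:
    - [[0.3,0.006,0.024,-0.01,0,0,0],[0.3,0.011,0.048,-0.01,0,0,0],[0.3,0.017,0.073,-0.01,0,0,0],[0.3,0.022,0.098,-0.01,0,0,0.001],[0.3,0.028,0.123,-0.01,0,0,0.001]]

```text
clock: 26.4
position: [0.5502, -0.1285, 0.2696]
tool_rot: [3.14, 0.001, 1.564]
force: [-0.2, 0.2, -1.6]
grip_width: 0.0508
finger_force: 53.0
```

Call:
move_arm:
  moves:
    - [[0.3,0.008,0.032,0,0,0,0],[0.3,0.015,0.064,0,0,0,0],[0.3,0.021,0.094,0,0,0,0],[0.3,0.026,0.115,0,0,0,0.001],[0.3,0.027,0.122,0,0,0,0.001]]

```text
clock: 26.9
position: [0.6728, -0.1013, 0.2691]
tool_rot: [3.141, -0.001, 1.559]
force: [-1.1, -0.1, -0.6]
grip_width: 0.0508
finger_force: 53.0
```

Call:
move_arm:
  moves:
    - [[0.3,0,0,0,0,0,0],[0.3,0,0,0,0,0,0],[0.3,0,0,0,0,0,0]]

```text
clock: 27.2
position: [0.6709, -0.1029, 0.269]
tool_rot: [3.141, 0.001, 1.558]
force: [0.2, -0.5, -0.7]
grip_width: 0.0508
finger_force: 53.0
```

```bash
python3 plan.py .672,-.101,.152,89.3;python3 look.py l5
```

```text
(0.672, -0.101, 0.152, 89.3) [0.002, 0.001, 0.117] [0.0, 0.0001, -0.0002]
jar [265.6 218.1] [ 18  17 232] [0.4198 0.1796 0.06  ]
jar [319.5 199.5] [   640    400 256000] [0.4791 0.0193 0.06  ]
jar [319.5 199.5] [   640    400 256000] [0.4791 0.0193 0.06  ]
jar [368. 209.] [1 1 1] [ 0.4535 -0.1269  0.06  ]
```

Call:
move_arm:
  moves:
    - [[0.3,0.001,0.001,0.04,0,0,0],[0.3,0.001,0.001,0.07,0,0,0],[0.3,0.001,0.001,0.09,0,0,0],[0.3,0.001,0.001,0.1,0,0,0],[0.3,0.001,0.001,0.107,0,0,0]]

```text
clock: 27.75
position: [0.6725, -0.1015, 0.1612]
tool_rot: [-3.142, 0.0, 1.558]
force: [-0.5, 0.4, -1.2]
grip_width: 0.0509
finger_force: 53.0
```

Call:
move_arm:
  moves:
    - [[0.3,0,0,0.005,0,0,0],[0.3,0,0,0.01,0,0,0],[0.3,0,0,0.01,0,0,0]]

```text
clock: 28.05
position: [0.6728, -0.1012, 0.1514]
tool_rot: [3.141, 0.0, 1.558]
force: [-0.3, 0.3, -0.9]
grip_width: 0.0507
finger_force: 53.3
```

Call:
move_arm:
  moves:
    - [[0.3,0,0,0.001,0,0,0],[0.3,0,0,0.001,0,0,0],[0.78,0,0,0.001,0,0,0],[0.78,0,0,0.001,0,0,0],[0.78,0,0,0.001,0,0,0]]

```text
clock: 28.55
position: [0.6727, -0.1012, 0.1504]
tool_rot: [3.142, 0.0, 1.558]
force: [-0.3, -0.5, -0.2]
grip_width: 0.0667
finger_force: 0.0
```

Call:
move_arm:
  moves:
    - [[0.78,0,0,-0.02,0,0,0],[0.78,0,0,-0.05,0,0,0],[0.78,0,0,-0.085,0,0,0],[0.78,0,0,-0.12,0,0,0],[0.78,0,0,-0.12,0,0,0]]

```text
clock: 29.05
position: [0.6744, -0.1009, 0.2753]
tool_rot: [3.135, 0.0, 1.558]
force: [0.7, 0.6, -0.0]
grip_width: 0.0667
finger_force: 0.0
```

Call:
move_arm:
  moves:
    - [[0.8,0.035,-0.031,0,0,0,0],[0.9,0.07,-0.062,0,0,0,0],[1,0.105,-0.095,0,0,0,0],[1,0.14,-0.126,0,0,0,-0.001],[1,0.14,-0.126,0,0,0,-0.001]]

```text
clock: 29.55
position: [0.5454, 0.0451, 0.271]
tool_rot: [3.141, -0.0, 1.571]
force: [1.9, -0.5, 1.3]
grip_width: 0.0855
finger_force: 0.0
```

Call:
move_arm:
  moves:
    - [[1,0.035,-0.031,0.01,0,0,0],[1,0.07,-0.062,0.03,0,0,0],[1,0.105,-0.095,0.05,0,0,0],[1,0.14,-0.126,0.06,0,0,-0.001],[1,0.14,-0.126,0.06,0,0,-0.001]]

```text
clock: 30.05
position: [0.4194, 0.185, 0.2096]
tool_rot: [-3.14, -0.001, 1.578]
force: [0.6, -0.8, 0.1]
grip_width: 0.086
finger_force: 0.0
```

Call:
move_arm:
  moves:
    - [[1,0,0,0,0,0,0],[1,0,0,0,0,0,0]]

```text
clock: 30.25
position: [0.424, 0.1806, 0.2104]
tool_rot: [3.141, 0.0, 1.57]
force: [-0.2, -0.1, 0.1]
grip_width: 0.0851
finger_force: 0.0
```

```bash
python3 plan.py .4198,.1795,.2,90 .4198,.1795,.023,90;python3 look.py l6
python3 - <<'E'
from h import *
s=bot.grab_frame("scene");h=cv2.cvtColor(s,cv2.COLOR_RGB2HSV)
print("expected jar4 scene",proj("scene",[.4198,.1795,.03]))
(c,st),=blobs(s,[proj("scene",[.4198,.1795,.03])],14);print(c,st)
s0=cv2.imread("pics/scene0.png")[:,:,::-1].copy();(c,st),=blobs(s0,[proj("scene",[.4198,.1795,.03])],14);print("at start",c,st)
E
```

```text
(0.4198, 0.1795, 0.2, 90.0) [-0.001, -0.004, 0.01] [0.0001, 0.0, -0.0002]
(0.4198, 0.1795, 0.023, 90.0) [-0.0, -0.0, 0.177] [-0.0, 0.0, 0.0]
jar [319.5 199.5] [   640    400 256000] [0.4791 0.0193 0.06  ]
jar [319.5 199.5] [   640    400 256000] [0.4791 0.0193 0.06  ]
jar [319.5 199.5] [   640    400 256000] [0.4791 0.0193 0.06  ]
jar [319.5 199.5] [   640    400 256000] [0.4791 0.0193 0.06  ]
expected jar4 scene [340.59647274 162.72981989]
[340.04047619 159.0452381 ] [326 148  29  28 420]
at start [340.04066986 159.03588517] [326 148  29  28 418]
```

Jar 4 has not moved in the scene view, so I'll grasp it.

Call:
move_arm:
  moves:
    - [[1,-0.001,-0.004,0.045,0,0,0],[1,-0.001,-0.004,0.09,0,0,0],[1,-0.001,-0.004,0.135,0,0,0],[1,-0.001,-0.004,0.172,0,0,0],[1,-0.001,-0.004,0.187,0,0,0]]

```text
clock: 30.85
position: [0.4185, 0.179, 0.0203]
tool_rot: [-3.138, 0.001, 1.57]
force: [0.6, 0.2, 0.2]
grip_width: 0.0856
finger_force: 0.0
```

Call:
move_arm:
  moves:
    - [[1,0,0,0,0,0,0],[0.4,0,0,0,0,0,0],[0.3,0,0,0,0,0,0],[0.3,0,0,0,0,0,0],[0.3,0,0,0,0,0,0]]

```text
clock: 31.35
position: [0.4202, 0.1801, 0.0246]
tool_rot: [3.139, -0.0, 1.57]
force: [-1.6, -1.0, 14.2]
grip_width: 0.0508
finger_force: 49.7
```

Call:
move_arm:
  moves:
    - [[0.3,0,0,0,0,0,0],[0.3,0,0,0,0,0,0]]

```text
clock: 31.55
position: [0.4202, 0.1802, 0.0246]
tool_rot: [3.139, -0.0, 1.57]
force: [-2.6, -1.7, 14.0]
grip_width: 0.0512
finger_force: 49.7
```

```bash
python3 plan.py .4205,.1795,.27,90 .672,-.027,.27,89.3
```

```text
(0.4205, 0.1795, 0.27, 90.0) [-0.0, 0.0, -0.123] [0.0002, -0.0, -0.0001]
(0.4205, 0.1795, 0.27, 90.0) [-0.001, 0.001, -0.122] [0.0002, -0.0001, -0.0]
(0.672, -0.027, 0.27, 89.3) [-0.103, 0.126, -0.0] [-0.0, 0.0, 0.001]
(0.672, -0.027, 0.27, 89.3) [-0.102, 0.126, -0.0] [-0.0, 0.0, 0.0009]
```

Call:
move_arm:
  moves:
    - [[0.3,0,0,-0.04,0,0,0],[0.3,0,0,-0.09,0,0,0],[0.3,0,0,-0.14,0,0,0],[0.3,0,0,-0.19,0,0,0],[0.3,0,0,-0.235,0,0,0]]

```text
clock: 32.05
position: [0.419, 0.1801, 0.2616]
tool_rot: [3.14, -0.0, 1.571]
force: [0.5, -0.1, -0.9]
grip_width: 0.0507
finger_force: 52.8
```

Call:
move_arm:
  moves:
    - [[0.3,-0.02,0.024,-0.01,0,0,0],[0.3,-0.04,0.048,-0.01,0,0,0],[0.3,-0.06,0.073,-0.01,0,0,0],[0.3,-0.08,0.098,-0.01,0,0,0.001],[0.3,-0.103,0.126,-0.01,0,0,0.001]]

```text
clock: 32.55
position: [0.546, 0.0762, 0.2694]
tool_rot: [3.14, 0.0, 1.564]
force: [-0.5, 0.8, -1.3]
grip_width: 0.051
finger_force: 53.0
```

Call:
move_arm:
  moves:
    - [[0.3,-0.027,0.033,0,0,0,0],[0.3,-0.052,0.064,0,0,0,0],[0.3,-0.077,0.095,0,0,0,0],[0.3,-0.096,0.118,0,0,0,0.001],[0.3,-0.103,0.126,0,0,0,0.001]]

```text
clock: 33.05
position: [0.6719, -0.0295, 0.2685]
tool_rot: [3.141, 0.0, 1.555]
force: [-1.4, 0.1, -1.1]
grip_width: 0.0505
finger_force: 53.0
```

Call:
move_arm:
  moves:
    - [[0.3,0,0,0,0,0,0],[0.3,0,0,0,0,0,0],[0.3,0,0,0,0,0,0]]

```text
clock: 33.35
position: [0.6699, -0.0255, 0.269]
tool_rot: [3.141, -0.0, 1.56]
force: [-0.4, -0.1, -0.8]
grip_width: 0.0507
finger_force: 53.0
```

```bash
python3 plan.py .672,-.027,.151,89.3
```

```text
(0.672, -0.027, 0.151, 89.3) [-0.002, 0.002, 0.118] [0.0001, -0.0, 0.0002]
```

Call:
move_arm:
  moves:
    - [[0.3,-0.001,0.001,0.04,0,0,0],[0.3,-0.001,0.001,0.07,0,0,0],[0.3,-0.001,0.001,0.09,0,0,0],[0.3,-0.001,0.001,0.1,0,0,0],[0.3,-0.001,0.001,0.107,0,0,0]]

```text
clock: 33.85
position: [0.6715, -0.0271, 0.1613]
tool_rot: [3.141, -0.0, 1.559]
force: [0.5, -0.7, 0.0]
grip_width: 0.0508
finger_force: 53.0
```

Call:
move_arm:
  moves:
    - [[0.3,0,0,0.005,0,0,0],[0.3,0,0,0.01,0,0,0],[0.3,0,0,0.011,0,0,0]]

```text
clock: 34.15
position: [0.6718, -0.0276, 0.1508]
tool_rot: [3.141, 0.0, 1.558]
force: [-3.2, -0.5, 8.4]
grip_width: 0.0508
finger_force: 54.2
```

Call:
move_arm:
  moves:
    - [[0.3,0,0,0,0,0,0],[0.78,0,0,0,0,0,0],[0.78,0,0,0,0,0,0],[0.78,0,0,0,0,0,0]]

```text
clock: 34.55
position: [0.6718, -0.0276, 0.1505]
tool_rot: [3.141, -0.0, 1.558]
force: [-0.0, 0.4, 0.5]
grip_width: 0.0669
finger_force: 0.0
```

Call:
move_arm:
  moves:
    - [[0.78,0,0,-0.02,0,0,0],[0.78,0,0,-0.05,0,0,0],[0.78,0,0,-0.085,0,0,0],[0.78,0,0,-0.12,0,0,0],[0.78,0,0,-0.12,0,0,0]]

```text
clock: 35.05
position: [0.6733, -0.0272, 0.2753]
tool_rot: [3.135, -0.0, 1.558]
force: [-0.1, 0.9, -0.3]
grip_width: 0.0664
finger_force: 0.0
```

Call:
move_arm:
  moves:
    - [[0.78,0,0,0,0,0,0],[0.9,0,0,0,0,0,0]]

```text
clock: 35.25
position: [0.6713, -0.0278, 0.2694]
tool_rot: [-3.14, 0.0, 1.558]
force: [0.1, -0.4, -0.5]
grip_width: 0.0768
finger_force: 0.0
```

```bash
python3 plan.py .4956,-.3665,.22,105.1
```

```text
(0.4956, -0.3665, 0.22, 105.1) [-0.17, -0.086, 0.025] [-0.0001, -0.0, -0.022]
(0.4956, -0.3665, 0.22, 105.1) [-0.158, -0.108, 0.025] [-0.0001, -0.0, -0.022]
```

Call:
move_arm:
  moves:
    - [[1,-0.034,-0.017,0,0,0,-0.004],[1,-0.068,-0.034,0,0,0,-0.008],[1,-0.102,-0.051,0.005,0,0,-0.013],[1,-0.136,-0.069,0.015,0,0,-0.018],[1,-0.17,-0.086,0.025,0,0,-0.022]]
  force: 80

```text
clock: 35.75
position: [0.5822, -0.1978, 0.2441]
tool_rot: [-3.14, -0.001, 1.698]
force: [0.5, -0.5, -0.2]
grip_width: 0.0857
finger_force: 0.0
```

Call:
move_arm:
  moves:
    - [[1,-0.034,-0.023,0.005,0,0,-0.005],[1,-0.068,-0.046,0.01,0,0,-0.01],[1,-0.102,-0.07,0.015,0,0,-0.015],[1,-0.136,-0.093,0.02,0,0,-0.02],[1,-0.158,-0.108,0.025,0,0,-0.022]]

```text
clock: 36.25
position: [0.4938, -0.3696, 0.2189]
tool_rot: [-3.14, -0.001, 1.833]
force: [0.8, 0.2, -0.4]
grip_width: 0.0853
finger_force: 0.0
```

Call:
move_arm:
  moves:
    - [[1,0,0,0,0,0,0],[1,0,0,0,0,0,0],[1,0,0,0,0,0,0]]

```text
clock: 36.55
position: [0.4967, -0.3656, 0.2201]
tool_rot: [3.141, -0.001, 1.836]
force: [-0.0, 0.5, -0.1]
grip_width: 0.0851
finger_force: 0.0
```

```bash
python3 - <<'E'
from h import *
t=bot.grab_frame("top");s=bot.grab_frame("scene")
cv2.imwrite("pics/t5.png",t[:,:,::-1]);cv2.imwrite("pics/s5.png",s[:,:,::-1])
b=lambda im:np.clip(im.astype(float)*1.5,0,255).astype(np.uint8)[:,:,::-1]
c=np.zeros((600,800,3),np.uint8)
c[:360,:400]=cv2.resize(b(t)[85:175,300:400],(400,360),interpolation=cv2.INTER_CUBIC)
c[:400,400:]=cv2.resize(b(s)[190:290,280:380],(400,400),interpolation=cv2.INTER_CUBIC)
c[400:,400:]=cv2.resize(b(s)[230:330,120:320],(400,200),interpolation=cv2.INTER_CUBIC)
cv2.imwrite("pics/p5.png",c)
E
python3 plan.py .4956,-.3665,.22,105.1 .4956,-.3665,.0205,105.1
```

```text
(0.4956, -0.3665, 0.22, 105.1) [-0.0, -0.001, 0.0] [0.0, -0.0001, 0.0003]
(0.4956, -0.3665, 0.0205, 105.1) [-0.0, -0.0, 0.2] [0.0, 0.0, 0.0]
```

View pics/p5.png

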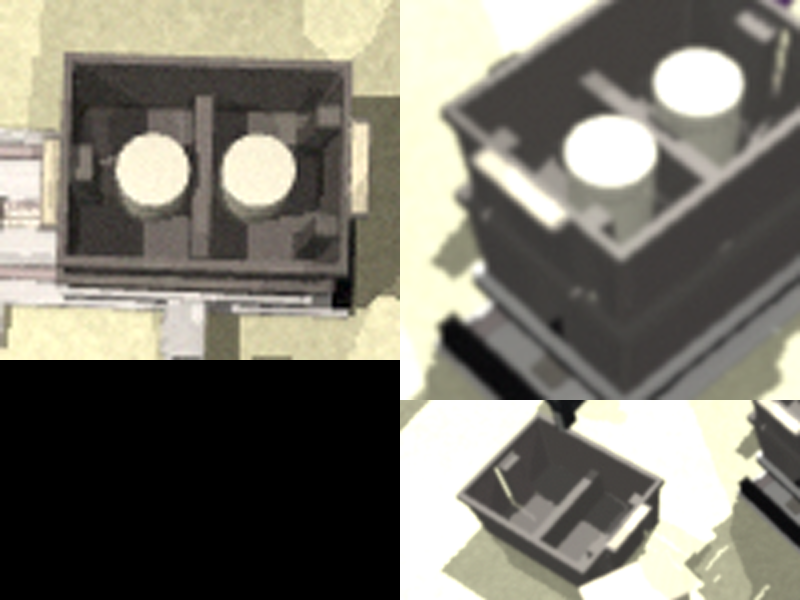

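Both jars stand in tote 2, at top crop (153,170) and (258,172), and the stack is level. The gripper is above the right tote, which is undisturbed. I'll pinch it next.

Run:
```python
from h import *
f=lambda x,y:(300+(x+.5)/4-.5,85+(y+.5)/4-.5)
q=np.array([plane("top",f(*p),.208) for p in((65,54),(353,57),(351,270),(60,268))]);print(q.round(4),q.mean(0))
w=np.array([plane("top",f(*p),.171) for p in((204,95),(201,257))]);print(w,w.mean(0))
for p in((153,170),(258,172)):print(plane("top",f(*p),.186))
```

```text
[[ 0.7441  0.0336  0.208 ]
 [ 0.7459 -0.1634  0.208 ]
 [ 0.5984 -0.1635  0.208 ]
 [ 0.5957  0.0336  0.208 ]] [ 0.67104701 -0.06492525  0.208     ]
[[ 0.72833837 -0.06393109  0.171     ]
 [ 0.61279462 -0.0637711   0.171     ]] [ 0.6705665 -0.0638511  0.171    ]
[ 0.67016228 -0.02871096  0.186     ]
[ 0.67022379 -0.10145654  0.186     ]
```

Call:
move_arm:
  moves:
    - [[1,0,-0.001,0.05,0,0,0],[1,0,-0.001,0.1,0,0,0],[1,0,-0.001,0.145,0,0,0],[1,0,-0.001,0.18,0,0,0],[1,0,-0.001,0.199,0,0,0]]

```text
clock: 37.15
position: [0.4947, -0.3656, 0.0186]
tool_rot: [-3.14, -0.002, 1.836]
force: [0.0, -0.3, 0.8]
grip_width: 0.0852
finger_force: 0.0
```

Call:
move_arm:
  moves:
    - [[1,0,0,0,0,0,0],[0.6,0,0,0,0,0,0],[0.3,0,0,0,0,0,0],[0,0,0,0,0,0,0],[0,0,0,0,0,0,0]]

```text
clock: 37.65
position: [0.4956, -0.3675, 0.0224]
tool_rot: [3.141, 0.001, 1.834]
force: [-0.5, -0.1, -0.1]
grip_width: 0.0281
finger_force: 0.0
```

Call:
move_arm:
  moves:
    - [[0,0,0,0,0,0,0],[0,0,0,0,0,0,0],[0,0,0,0,0,0,0],[0,0,0,0,0,0,0],[0,0,0,0,0,0,0]]

```text
clock: 38.15
position: [0.4955, -0.3674, 0.0221]
tool_rot: [3.141, 0.001, 1.834]
force: [-1.0, 0.4, 9.8]
grip_width: 0.0111
finger_force: 79.6
```

```bash
python3 plan.py .496,-.3665,.302,105.1 .672,-.063,.302,179.3
```

```text
(0.496, -0.3665, 0.302, 105.1) [0.0, 0.0, -0.14] [0.0, 0.0001, 0.0]
(0.496, -0.3665, 0.302, 105.1) [0.001, 0.001, -0.14] [0.0001, 0.0, 0.0]
(0.672, -0.063, 0.302, 179.3) [0.082, 0.083, -0.0] [-0.0, 0.0, -0.0687]
(0.672, -0.063, 0.302, 179.3) [0.04, 0.11, -0.0] [-0.0, -0.0, -0.0687]
(0.672, -0.063, 0.302, 179.3) [-0.009, 0.116, -0.0] [-0.0, -0.0, -0.0687]
```

Call:
move_arm:
  moves:
    - [[0,0,0,-0.01,0,0,0],[0,0,0,-0.045,0,0,0],[0,0,0,-0.09,0,0,0],[0,0,0,-0.13,0,0,0],[0,0,0,-0.16,0,0,0]]

```text
clock: 38.65
position: [0.4955, -0.3671, 0.1844]
tool_rot: [3.14, 0.001, 1.835]
force: [-0.1, 0.2, -2.8]
grip_width: 0.0104
finger_force: 78.2
```

Call:
move_arm:
  moves:
    - [[0,0,0,-0.035,0,0,0],[0,0,0,-0.07,0,0,0],[0,0,0,-0.1,0,0,0],[0,0,0,-0.12,0,0,0],[0,0,0,-0.12,0,0,0]]

```text
clock: 39.15
position: [0.4959, -0.3672, 0.3045]
tool_rot: [3.139, 0.003, 1.835]
force: [0.6, -0.4, -2.1]
grip_width: 0.0107
finger_force: 78.5
```

Call:
move_arm:
  moves:
    - [[0,0.012,0.012,0,0,0,-0.01],[0,0.03,0.03,0,0,0,-0.025],[0,0.048,0.048,0,0,0,-0.04],[0,0.065,0.066,0,0,0,-0.055],[0,0.082,0.083,0,0,0,-0.0687]]

```text
clock: 39.65
position: [0.5541, -0.2645, 0.3003]
tool_rot: [-3.141, -0.002, 2.272]
force: [0.0, -0.8, -2.3]
grip_width: 0.0107
finger_force: 78.3
```

Call:
move_arm:
  moves:
    - [[0,0.008,0.022,0,0,0,-0.014],[0,0.016,0.044,0,0,0,-0.028],[0,0.024,0.066,0,0,0,-0.042],[0,0.032,0.088,0,0,0,-0.056],[0,0.04,0.11,0,0,0,-0.0687]]

```text
clock: 40.15
position: [0.6128, -0.1635, 0.3003]
tool_rot: [3.142, -0.002, 2.704]
force: [0.4, -0.2, -3.1]
grip_width: 0.0108
finger_force: 78.3
```

Call:
move_arm:
  moves:
    - [[0,-0.002,0.028,0,0,0,-0.017],[0,-0.004,0.055,0,0,0,-0.034],[0,-0.006,0.08,0,0,0,-0.048],[0,-0.008,0.102,0,0,0,-0.06],[0,-0.009,0.116,0,0,0,-0.069]]

```text
clock: 40.65
position: [0.6707, -0.0616, 0.3001]
tool_rot: [3.14, -0.002, 3.138]
force: [0.2, 0.0, -3.1]
grip_width: 0.0109
finger_force: 78.3
```

Call:
move_arm:
  moves:
    - [[0,0,0,0,0,0,0],[0,0,0,0,0,0,0],[0,0,0,0,0,0,0],[0,0,0,0,0,0,0]]

```text
clock: 41.05
position: [0.6704, -0.065, 0.3012]
tool_rot: [-3.141, -0.0, 3.13]
force: [-0.9, 0.1, -2.5]
grip_width: 0.0107
finger_force: 78.3
```

```bash
python3 - <<'E'
from h import *
t=bot.grab_frame("top");s=bot.grab_frame("scene")
b=lambda im:np.clip(im.astype(float)*1.5,0,255).astype(np.uint8)[:,:,::-1]
c=np.zeros((600,800,3),np.uint8)
c[:500,:400]=cv2.resize(b(t)[70:170,300:380],(400,500),interpolation=cv2.INTER_CUBIC)
c[:560,400:]=cv2.resize(b(s)[140:280,280:380],(400,560),interpolation=cv2.INTER_CUBIC)
cv2.imwrite("pics/p6.png",c)
E
python3 plan.py .672,-.064,.302,179.5
```

```text
(0.672, -0.064, 0.302, 179.5) [-0.001, 0.001, -0.001] [-0.0, 0.0, -0.0004]
```

View pics/p6.png

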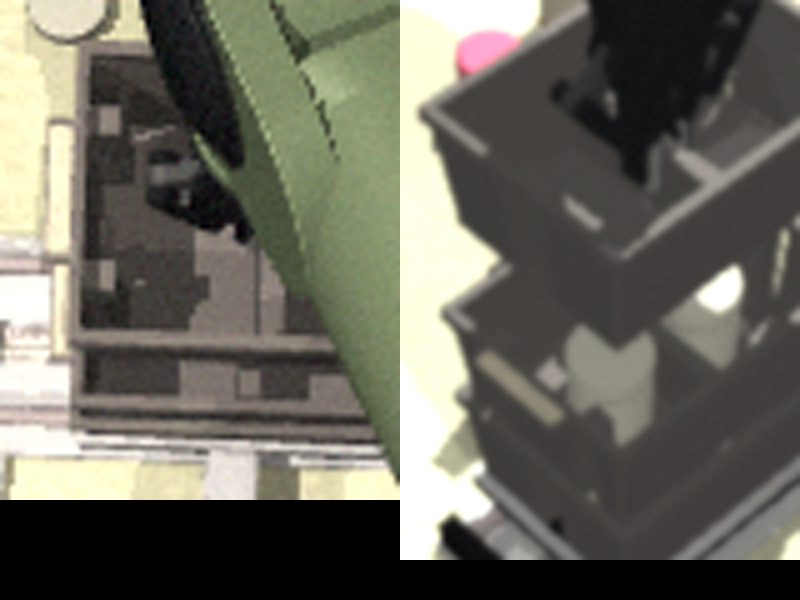

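Tote 3 is held level with its shelf to +y, which is end for end to tote 2 (shelf at -y). I'll check the offset.

Run:
```python
from h import *
z=.3012-.0221+.087
f=lambda x,y:(300+(x+.5)/5-.5,70+(y+.5)/5-.5)
g=lambda x,y:(280+(x-400+.5)/4-.5,140+(y+.5)/4-.5)
P_=lambda n,u,zz:plane(n,u,zz).round(4)
print("held +y corners",P_("top",f(80,42),z),P_("top",f(72,341),z))
print("held -y corners",P_("scene",g(421,108),z),P_("scene",g(624,251),z))
print("t2: +y-x",P_("top",f(75,410),.208)," -y-x",P_("scene",g(445,308),.208))
```

```text
held +y corners [0.7435 0.0314 0.3661] [0.5979 0.0319 0.3661]
held -y corners [ 0.5989 -0.1638  0.3661] [ 0.7411 -0.1589  0.3661]
t2: +y-x [0.5958 0.0337 0.208 ]  -y-x [ 0.5993 -0.1608  0.208 ]
```

Call:
move_arm:
  moves:
    - [[0,-0.001,0.002,0.015,0,0,0],[0,-0.001,0.002,0.03,0,0,0],[0,-0.001,0.002,0.045,0,0,0],[0,-0.001,0.002,0.057,0,0,0],[0,-0.001,0.002,0.063,0,0,0]]

```text
clock: 41.65
position: [0.6712, -0.0623, 0.2364]
tool_rot: [3.141, -0.002, 3.132]
force: [0.1, 0.2, -3.5]
grip_width: 0.0109
finger_force: 78.3
```

Call:
move_arm:
  moves:
    - [[0,0,0,0.003,0,0,0],[0,0,0,0.006,0,0,0],[0,0,0,0.009,0,0,0],[0,0,0,0.012,0,0,0],[0,0,0,0.012,0,0,0]]

```text
clock: 42.15
position: [0.6716, -0.0623, 0.2261]
tool_rot: [-3.142, -0.0, 3.131]
force: [-0.0, -0.8, -2.9]
grip_width: 0.0106
finger_force: 78.3
```

Call:
move_arm:
  moves:
    - [[0,0,0,0.002,0,0,0],[0,0,0,0.003,0,0,0],[0,0,0,0.004,0,0,0],[0,0,0,0.004,0,0,0]]

```text
clock: 42.55
position: [0.6717, -0.0622, 0.2222]
tool_rot: [-3.142, -0.0, 3.132]
force: [-0.9, -0.2, -2.7]
grip_width: 0.0109
finger_force: 78.3
```

Call:
move_arm:
  moves:
    - [[0,0,0,0.001,0,0,0],[0,0,0,0.002,0,0,0],[0,0,0,0.002,0,0,0]]

```text
clock: 42.85
position: [0.6717, -0.0622, 0.2202]
tool_rot: [3.142, 0.0, 3.132]
force: [0.1, -0.3, -3.0]
grip_width: 0.011
finger_force: 78.5
```

Call:
move_arm:
  moves:
    - [[0,0,0,0.001,0,0,0],[0,0,0,0.001,0,0,0],[0,0,0,0.001,0,0,0]]

```text
clock: 43.15
position: [0.6718, -0.0622, 0.2201]
tool_rot: [-3.141, 0.001, 3.131]
force: [-3.2, -0.6, 6.4]
grip_width: 0.0108
finger_force: 79.6
```

Seated at the expected height (0.2201). I'll release, rise and back away toward the robot.

Call:
move_arm:
  moves:
    - [[0,0,0,-0.001,0,0,0],[0,0,0,-0.001,0,0,0],[0.6,0,0,-0.001,0,0,0],[0.6,0,0,-0.001,0,0,0],[0.6,0,0,-0.001,0,0,0]]

```text
clock: 43.65
position: [0.6718, -0.0621, 0.2204]
tool_rot: [3.142, 0.0, 3.132]
force: [0.3, 0.9, 0.5]
grip_width: 0.0509
finger_force: 0.0
```

Call:
move_arm:
  moves:
    - [[0.6,0,0,0,0,0,0],[0.6,0,0,-0.02,0,0,0],[0.6,0,0,-0.05,0,0,0],[0.6,0,0,-0.085,0,0,0],[0.6,0,0,-0.12,0,0,0]]

```text
clock: 44.15
position: [0.6715, -0.0622, 0.3416]
tool_rot: [3.141, -0.0, 3.132]
force: [-0.7, -0.2, 0.6]
grip_width: 0.0512
finger_force: 0.0
```

Call:
move_arm:
  moves:
    - [[0.6,0.05,0,0,0,0,0],[0.6,0.1,0,0,0,0,0],[0.6,0.15,0,0,0,0,0],[0.6,0.19,0,0,0,0,0],[0.6,0.2,0,0,0,0,0]]

```text
clock: 44.65
position: [0.4686, -0.0604, 0.3404]
tool_rot: [-3.138, -0.001, 3.131]
force: [1.7, 0.8, 1.2]
grip_width: 0.0513
finger_force: 0.0
```

Call:
move_arm:
  moves:
    - [[0.6,0.01,-0.05,0.04,0,-0.015,0],[0.6,0.02,-0.1,0.08,0,-0.03,0],[0.6,0.02,-0.14,0.12,0,-0.042,0],[0.6,0.02,-0.16,0.13,0,-0.042,0],[0.6,0.02,-0.16,0.13,0,-0.042,0]]

```text
clock: 45.15
position: [0.4479, -0.2237, 0.2074]
tool_rot: [3.14, 0.261, 3.126]
force: [0.2, -0.0, 1.6]
grip_width: 0.051
finger_force: 0.0
```

Call:
move_arm:
  moves:
    - [[0.6,0,0,0,0,0,0],[0.6,0,0,0,0,0,0]]

```text
clock: 45.35
position: [0.451, -0.2189, 0.2111]
tool_rot: [3.141, 0.265, 3.133]
force: [0.2, 0.6, -0.1]
grip_width: 0.0508
finger_force: 0.0
```

Run:
```python
from h import *
t=bot.grab_frame("top");s=bot.grab_frame("scene")
cv2.imwrite("pics/t6.png",t[:,:,::-1]);cv2.imwrite("pics/s6.png",s[:,:,::-1])
c=np.zeros((600,800,3),np.uint8)
c[:350,:400]=cv2.resize(t[70:210,270:430,::-1],(400,350),interpolation=cv2.INTER_CUBIC)
c[:350,400:]=cv2.resize(s[160:300,260:420,::-1],(400,350),interpolation=cv2.INTER_CUBIC)
c[350:600,:400]=cv2.resize(s[50:300,60:460,::-1],(400,250),interpolation=cv2.INTER_CUBIC)
c[350:590,400:480]=cv2.resize(t[145:205,336:356,::-1],(80,240),interpolation=cv2.INTER_CUBIC)
cv2.imwrite("pics/p7.png",c)
```

```text
(no output)
```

View pics/p7.png

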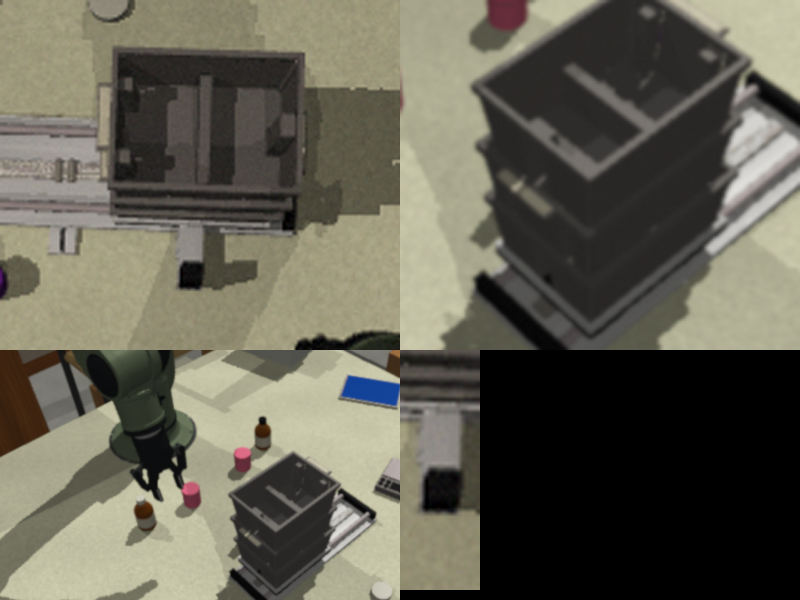

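The stack of three stands level with shelves alternating. The handle is at top px about (346,179), with black spanning rows 174 to 185. I'll locate it from both views.

```bash
python3 - <<'E'
from h import *
print("tri top",tri((346,178.6),(308.5,206.5)))
for z in(.08,.09,.1,.11,.12,.13):print(z,plane("top",(346,178.6),z).round(4),proj("scene",plane("top",(346,178.6),z)).round(1))
s=cv2.imread("pics/scene0.png");m=(s.max(2)<50).astype(np.uint8);w=np.zeros_like(m);w[195:240,295:320]=1
ys,xs=np.nonzero(m&w);print("scene handle",xs.min(),xs.max(),ys.min(),ys.max())
# predicted if handle centred x=.537,y=-.0625: foot/top
for z in(.044,.114,.12):print(z,proj("scene",[.537,-.0625,z]),proj("top",[.537,-.0625,z]))
E
python3 plan.py .5,-.064,.2,180
```

```text
tri top [ 0.53764501 -0.05636032  0.11112612]
0.08 [ 0.5414 -0.0585  0.08  ] [309.  215.7]
0.09 [ 0.54  -0.058  0.09 ] [308.6 212.8]
0.1 [ 0.5386 -0.0576  0.1   ] [308.2 209.9]
0.11 [ 0.5373 -0.0571  0.11  ] [307.9 206.9]
0.12 [ 0.5359 -0.0567  0.12  ] [307.5 203.9]
0.13 [ 0.5345 -0.0562  0.13  ] [307.1 200.9]
scene handle 300 319 204 239
0.044 [307.21905825 224.50723501] [346.74856426 181.65710289]
0.114 [306.1657136  206.91374965] [347.91773287 178.54025875]
0.12 [306.07167142 205.34090186] [348.02362852 178.25796178]
(0.5, -0.064, 0.2, 180.0) [-0.043, 0.155, 0.023] [-0.0003, 0.0422, -0.0013]
```

Call:
move_arm:
  moves:
    - [[0.6,-0.012,0.04,0.014,0,0,0],[0.6,-0.025,0.08,0.028,0,0,0],[0.6,-0.038,0.12,0.042,0,0,0],[0.6,-0.05,0.16,0.056,0,0,0],[0.6,-0.05,0.16,0.056,0,0,0]]
  force: 60

```text
clock: 45.95
position: [0.5162, -0.0548, 0.1701]
tool_rot: [3.141, 0.266, 3.138]
force: [0.7, -0.4, 0.2]
grip_width: 0.0512
finger_force: 0.0
```

Call:
move_arm:
  moves:
    - [[0.6,0,0,0,0,0,0],[0.6,0,0,0.02,0,0,0],[0.6,0,0,0.05,0,0,0],[0.6,0,0,0.08,0,0,0],[0.6,0,0,0.09,0,0,0]]

```text
clock: 46.45
position: [0.5378, -0.0613, 0.0809]
tool_rot: [-3.142, 0.263, 3.131]
force: [1.1, 0.5, 0.6]
grip_width: 0.0513
finger_force: 0.0
```

Run:
```python
from h import *
s=bot.grab_frame("scene");o=bot.observe();print(o["position"],o["force"])
c=cv2.resize(s[100:260,200:400,::-1],(800,600)[:2] if 0 else (750,600),interpolation=cv2.INTER_CUBIC)
cv2.imwrite("pics/p8.png",c)
```

```text
[ 0.53782443 -0.06110857  0.08058883] [-0.76516669 -0.43529581 -2.1174523 ]
```

View pics/p8.png

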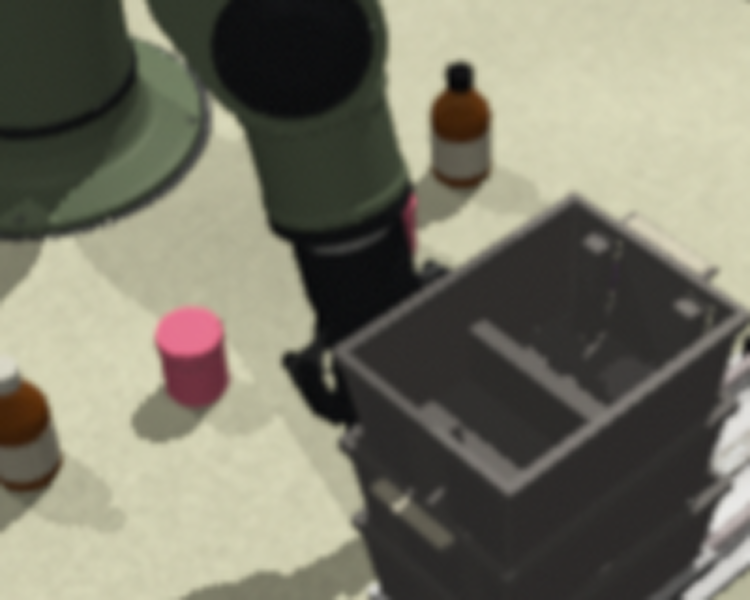

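The gripper straddles the handle beside the stack without contact, so I'll close it.

Call:
move_arm:
  moves:
    - [[0.3,0,0,0,0,0,0],[0.15,0,0,0,0,0,0],[0.15,0,0,0,0,0,0],[0.15,0,0,0,0,0,0],[0.15,0,0,0,0,0,0]]

```text
clock: 47.0
position: [0.5381, -0.0597, 0.0838]
tool_rot: [3.14, 0.266, 3.132]
force: [-4.6, 9.7, 2.3]
grip_width: 0.0251
finger_force: 59.3
```

Call:
move_arm:
  moves:
    - [[0.15,0,0,0,0,0,0],[0.15,0,0,0,0,0,0]]

```text
clock: 47.2
position: [0.5382, -0.0597, 0.0838]
tool_rot: [3.14, 0.266, 3.132]
force: [-3.1, 10.3, 2.4]
grip_width: 0.0252
finger_force: 59.3
```

```bash
python3 -c "
from workcell import bot;o=bot.observe();print(o['position'],o['tool_rot'],o['force'],o['grip_width'],o['finger_force'])"
cat > st.py <<'E'
# line through slide: rail edge + station plates for direction of travel
from h import *
f=lambda x,y:(180+(x+.5)/2.5-.5,85+(y+.5)/2.5-.5)   # p4 crop
a=plane("top",f(190,188),.03);b=plane("top",f(520,196),.03);print(a,b,np.degrees(np.arctan2(*(a-b)[1::-1])))
E
python3 st.py
```

```text
[ 0.53817297 -0.05968451  0.08379129] [3.13994021 0.26568813 3.13216073] [-3.06948216 10.31817186  2.44872006] 0.02521510167765202 59.29021954536438
[0.60072539 0.22001587 0.03      ] [ 0.59931812 -0.18871747  0.03      ] 89.80273187630311
```

Call:
move_arm:
  moves:
    - [[0.15,0,0.003,0,0,0,0],[0.15,0,0.007,0,0,0,0],[0.15,0,0.012,0,0,0,0],[0.15,0,0.018,0,0,0,0],[0.15,0,0.024,0,0,0,0]]

```text
clock: 47.7
position: [0.5385, -0.0384, 0.0837]
tool_rot: [-3.139, 0.265, 3.13]
force: [-3.0, -8.0, 7.1]
grip_width: 0.0249
finger_force: 60.2
```

Call:
move_arm:
  moves:
    - [[0.15,0,0.007,0,0,0,0],[0.15,0,0.014,0,0,0,0],[0.15,0,0.021,0,0,0,0],[0.15,0,0.028,0,0,0,0],[0.15,0,0.035,0,0,0,0]]

```text
clock: 48.2
position: [0.5392, -0.0037, 0.0838]
tool_rot: [-3.139, 0.266, 3.129]
force: [0.3, -9.7, 4.3]
grip_width: 0.0255
finger_force: 59.8
```

Call:
move_arm:
  moves:
    - [[0.15,0,0.008,0,0,0,0],[0.15,0,0.016,0,0,0,0],[0.15,0,0.024,0,0,0,0],[0.15,0,0.032,0,0,0,0],[0.15,0,0.04,0,0,0,0]]

```text
clock: 48.7
position: [0.5399, 0.0362, 0.0838]
tool_rot: [-3.139, 0.266, 3.129]
force: [2.3, -10.8, 1.4]
grip_width: 0.025
finger_force: 59.4
```

Call:
move_arm:
  moves:
    - [[0.15,0,0.008,0,0,0,0],[0.15,0,0.016,0,0,0,0],[0.15,0,0.024,0,0,0,0],[0.15,0,0.03,0,0,0,0],[0.15,0,0.035,0,0,0,0]]

```text
clock: 49.2
position: [0.5406, 0.0715, 0.0838]
tool_rot: [-3.14, 0.266, 3.129]
force: [5.3, -8.3, 0.3]
grip_width: 0.0251
finger_force: 59.4
```

Call:
move_arm:
  moves:
    - [[0.15,0,0.006,0,0,0,0],[0.15,0,0.012,0,0,0,0],[0.15,0,0.017,0,0,0,0],[0.15,0,0.021,0,0,0,0],[0.15,0,0.023,0,0,0,0]]

```text
clock: 49.7
position: [0.5409, 0.0942, 0.0838]
tool_rot: [-3.14, 0.266, 3.129]
force: [8.8, -7.3, -4.1]
grip_width: 0.025
finger_force: 59.6
```

Call:
move_arm:
  moves:
    - [[0.15,0,0.001,0,0,0,0],[0.15,0,0.002,0,0,0,0],[0.15,0,0.002,0,0,0,0]]

```text
clock: 50.0
position: [0.541, 0.0974, 0.0838]
tool_rot: [3.141, 0.267, 3.13]
force: [10.1, -0.4, -7.3]
grip_width: 0.0247
finger_force: 59.4
```

Call:
move_arm:
  moves:
    - [[0.15,0,0.001,0,0,0,0],[0.15,0,0.002,0,0,0,0],[0.15,0,0.002,0,0,0,0]]

```text
clock: 50.3
position: [0.5411, 0.0998, 0.0838]
tool_rot: [3.141, 0.267, 3.13]
force: [9.6, 1.0, -8.9]
grip_width: 0.025
finger_force: 59.5
```

Call:
move_arm:
  moves:
    - [[0.15,-0.001,0,0.001,0,0,0],[0.15,-0.001,0,0.001,0,0,0],[0.6,-0.001,0,0.001,0,0,0],[0.6,-0.001,0,0.001,0,0,0],[0.6,-0.001,0,0.001,0,0,0]]

```text
clock: 50.8
position: [0.5411, 0.0998, 0.0822]
tool_rot: [-3.142, 0.265, 3.131]
force: [0.0, -0.8, -0.8]
grip_width: 0.0515
finger_force: 0.0
```

Call:
move_arm:
  moves:
    - [[0.6,0,0,-0.01,0,0,0],[0.6,0,0,-0.04,0,0,0],[0.6,0,0,-0.08,0,0,0],[0.6,0,0,-0.12,0,0,0],[0.6,0,0,-0.16,0,0,0]]

```text
clock: 51.3
position: [0.4983, 0.1007, 0.2375]
tool_rot: [-3.142, 0.263, 3.132]
force: [1.0, -0.5, 1.4]
grip_width: 0.0511
finger_force: 0.0
```

Call:
move_arm:
  moves:
    - [[0.6,0,0.05,0,0,0,0],[0.6,0,0.1,0,0,0,0],[0.6,0,0.15,0,0,0,0],[0.6,0,0.2,0,0,0,0],[0.6,0,0.2,0,0,0,0]]

```text
clock: 51.8
position: [0.499, 0.308, 0.2365]
tool_rot: [3.137, 0.263, 3.139]
force: [-0.2, -1.5, 0.2]
grip_width: 0.0515
finger_force: 0.0
```

Run:
```python
from h import *
t=bot.grab_frame("top");s=bot.grab_frame("scene")
cv2.imwrite("pics/t7.png",t[:,:,::-1])
t6=cv2.imread("pics/t6.png")
c=np.zeros((600,800,3),np.uint8)
c[:375,:500]=cv2.resize(t[75:200,240:400+6,::-1][:,:166],(500,375),interpolation=cv2.INTER_CUBIC)
c[:375,500:]=cv2.resize(s[110:260,280:400,::-1],(300,375),interpolation=cv2.INTER_CUBIC)
c[375:,:400]=cv2.resize(t[150:206,250:350,::-1],(400,224),interpolation=cv2.INTER_CUBIC)
c[375:,400:]=cv2.resize(t6[150:206,300:400],(400,224),interpolation=cv2.INTER_CUBIC)
cv2.imwrite("pics/p9.png",c)
# carriage travel: shift of stack patch between t6 and t7
a=cv2.cvtColor(t6[150:190,335:358],cv2.COLOR_BGR2GRAY)
r=cv2.matchTemplate(cv2.cvtColor(t[145:196,270:330],cv2.COLOR_RGB2GRAY),a[22:36],cv2.TM_CCOEFF_NORMED);print(cv2.minMaxLoc(r))
```

```text
Traceback (most recent call last):
ValueError: could not broadcast input array from shape (224,400,3) into shape (225,400,3)
```

Run:
```python
from h import *
t=bot.grab_frame("top");s=bot.grab_frame("scene")
t6=cv2.imread("pics/t6.png");tb=t[:,:,::-1].copy()
c=np.zeros((600,800,3),np.uint8)
c[:375,:500]=cv2.resize(tb[75:200,240:406],(500,375),interpolation=cv2.INTER_CUBIC)
c[:375,500:]=cv2.resize(s[110:260,280:400,::-1],(300,375),interpolation=cv2.INTER_CUBIC)
c[375:599,:400]=cv2.resize(tb[150:206,250:350],(400,224),interpolation=cv2.INTER_CUBIC)
c[375:599,400:]=cv2.resize(t6[150:206,300:400],(400,224),interpolation=cv2.INTER_CUBIC)
cv2.imwrite("pics/p9.png",c)
for nm,im,x0 in(("before",t6,335),("after",tb,275)):
    m=(im[168:190,x0:x0+30].max(2)<45);ys,xs=np.nonzero(m);u=(xs.mean()+x0,ys.mean()+168);print(nm,u,m.sum(),plane("top",u,.105).round(4))
```

```text
before (np.float64(346.2826086956522), np.float64(179.51086956521738)) 92 [ 0.5353 -0.0582  0.105 ]
after (np.float64(292.53684210526313), np.float64(177.65263157894736)) 95 [0.5374 0.099  0.105 ]
```

View pics/p9.png

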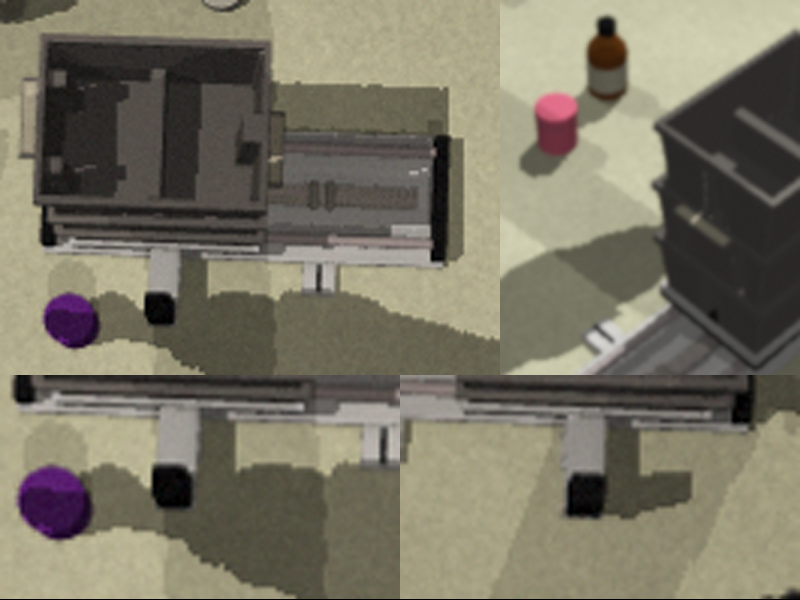

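The stack is intact after the slide. I'll check the carriage against the station plates' dark lines, which are 160 mm apart.

Run:
```python
from h import *
A=cv2.imread("pics/t6.png",0).astype(float);B=cv2.imread("pics/t7.png",0).astype(float)
print(A[160:175:1,285:306].astype(int)[::3]);print(B[160:175:1,336:357].astype(int)[::3])
def line(im,x0,x1,r0,r1):
    p=im[r0:r1,x0:x1].mean(0);w=np.clip(p.max()*.9-p,0,None);return p.astype(int),x0+(w*np.arange(x1-x0)).sum()/w.sum()
```

```text
[[118 117 117 114 104 136 136 130 133 137 138 141 137 123 137 137 131 133
  135 141 149]
 [161 163 157 156 156 160 157 160 150  67  61 160 158 161 157 132  89  98
  157 156 158]
 [160 161 163 166 166 162 163 164 153  47  67 163 163 166 157 110  87 103
  164 163 157]
 [165 161 163 155 151 162 161 163 153  46  77 162 163 162 157  93 100 157
  158 159 158]
 [160 161 166 160 149 148 152 150 150 152 156 152 154 153 145 146 147 157
  160 159 162]]
[[171 174 171 173 173 173 171 169 171 170 167 169 170 169 170 172 171 170
  172 168 169]
 [161 160 160 152 145 166 163 164 157 101  91 166 162 167 161 137 115 138
  139 149 146]
 [173 172 171 167 156 178 176 177 167  53  73 179 180 179 174 135 110 174
  170 168 166]
 [172 169 168 167 166 178 177 179 163  54 103 181 179 179 173 115 108 170
  171 170 171]
 [122 127 166 117 107 106 108 106 106  73  81 111 128 127 126 104 101 126
  168 173 166]]
```

Run:
```python
from h import *
for z in(.005,.02,.035):
    a=plane("top",(294.45,166),z);b=plane("top",(345.45,167),z);print(z,a.round(4),b.round(4),np.linalg.norm(a-b))
for z in(.1,.112):
    print(z,np.linalg.norm(plane("top",(346.28,179.5),z)-plane("top",(292.54,177.65),z)))
# tote-3 shift too
for nm in("t6","t7"):
    im=cv2.imread(f"pics/{nm}.png");m=(im.max(2)<45)
    r=(335,360) if nm=="t6" else (280,306)
    ys,xs=np.nonzero(m[174:186,r[0]:r[1]]);print(nm,xs.mean()+r[0],len(xs))
```

```text
0.005 [0.5883 0.1012 0.005 ] [ 0.5885 -0.0594  0.005 ] 0.16062052341408406
0.02 [0.5858 0.1002 0.02  ] [ 0.5861 -0.0588  0.02  ] 0.15894830294000517
0.035 [0.5834 0.0991 0.035 ] [ 0.5836 -0.0581  0.035 ] 0.15727608246592625
0.1 0.15779383149677598
0.112 0.1563868252262167
t6 346.2826086956522 92
t7 292.5842696629214 89
```

The plate lines and handle agree to within 1–2 mm with the next station. The force fell off as the detent took the carriage, and the stack is level with the arm clear, so I'll hand in.

```bash
python3 -c "
from workcell import bot;print(bot.job_done())"
```

```text
the job is handed in; nothing more can be done
None
```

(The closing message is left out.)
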